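# Pack away the bedside tile game

## Task

Pack away the tile game on the bedside table: stack every wooden tile that is out into one neat flat pile on the middle of the cork mat, between its four pegs, then carry the whole pile at once to the wooden case and tilt it in, the end towards the brass lip going down first and under the lip, and lower it until all the tiles lie flat on the case floor. Then take the mallet from its cradle and knock the red lock peg fully down with a blow of the mallet (never push it with the hand), and lay the mallet back in its cradle the way it was. Leave the cup, glasses and clock where they are.

Things in the scene. Friction and masses are not known exactly. Their poses are not given: they have to be found in the camera images.
- tile1_mid (a point): Wooden game tile 1, pale beech with a red inlaid disc and two bars: 90 (its x) x 60 (its y) x 7 (its z) mm, 30 g, square edges. The point is its centre, half-way up. Three to five of the five tiles are out. At the start it lies flat on the table.
- tile2_mid (a point): Wooden game tile 2, pale beech with a blue inlaid disc and two bars: 90 (its x) x 60 (its y) x 7 (its z) mm, 30 g, square edges. The point is its centre, half-way up. Three to five of the five tiles are out. At the start it lies flat on the table.
- tile3_mid (a point): Wooden game tile 3, pale beech with a green inlaid disc and two bars: 90 (its x) x 60 (its y) x 7 (its z) mm, 30 g, square edges. The point is its centre, half-way up. Three to five of the five tiles are out. At the start it lies flat on the table.
- tile4_mid (a point): Wooden game tile 4, pale beech with a yellow inlaid disc and two bars: 90 (its x) x 60 (its y) x 7 (its z) mm, 30 g, square edges. The point is its centre, half-way up. Three to five of the five tiles are out. At the start it lies flat on the table.
- tile5_mid (a point): Wooden game tile 5, pale beech with a black inlaid disc and two bars: 90 (its x) x 60 (its y) x 7 (its z) mm, 30 g, square edges. The point is its centre, half-way up. Three to five of the five tiles are out. At the start it lies flat on the table.
- mat_top (a point): Stacking stand, fixed: centre of the top face of a cork mat, 120 (its x) x 110 (its y) mm, top 4 mm above the table. Four upright wooden pegs, 8 mm thick, 40 mm above the mat, stand at x +-40, y +-39 mm: the pile lies between them, the tiles' length along the mat's x, with 5 mm to spare on each long side. The ends are free.
- case_floor (a point): Wooden case, fixed to the table: centre of its inner floor, 10 mm above the table. x runs along its length to the brass-lipped end, z up. Inside 98 mm long (x -50 to +48), 64 mm wide (y -32 to +32). The pile goes in tilted about the case's y axis by some 12 degrees (at least 5), its +x end low and slid under the lip, then let down flat.
- case_lip (a point): Lower inner edge of the brass lip at the case's +x end, at x +38 from case_floor. The lip overhangs the inside by 10 mm (x +38 to +48); its underside is 41 mm and its top 46 mm above the floor. The end wall behind it is 8 mm thick and as high as the lip's top. Side walls at this end, 8 mm thick: x +36 to +48, 36 mm above the floor.
- case_sill (a point): Top inner edge of the low end wall (8 mm thick) at the case's -x end, x -50, only 12 mm above the case floor. Side walls at this end: x -50 to -40, 36 mm above the floor. Between x -40 and +36 the long sides are open and the floor is only 56 mm wide (y -28 to +28), so fingers holding tiles by their long edges can pass down there.
- lockpeg_top (a point): Centre of the top of the red lock peg, 16 mm thick, upright, on a block (44 x 50 mm, 12 mm high) that is built on to the case's low end; the peg stands at x -84, y 0 in the case's axes. Its top is 28 mm above the table when up, 16 mm when fully down.
- lockpeg (a joint): How far the lock peg is down, in m: 0 is up, 0.012 fully down (its stop). It resists with a spring and friction, about 5 N at first and 7 N at the stop, and stays where it is left.
- mallet_grip (a point): Wooden mallet, 100 g, lying in its cradle. The point is on the axis of the handle, 15 mm from the centre of mass (which is towards the head). x points along the handle to the head, z up. Handle 20 x 20 mm in section, from x -100 to the head; head: upright cylinder 32 mm thick and 56 mm high, its axis at x +70, reaching 28 mm above and 28 mm below the handle's axis.
- mallet_face (a point): Centre of the lower striking face of the mallet's head: x +70, z -28 mm from mallet_grip.
- cradle_seat (a point): Fixed wooden cradle: where mallet_grip is when the mallet rests in it, 55 mm above the table; x as the mallet's x. The handle lies in two notched posts, each 10 mm thick along x and 44 mm wide, at x -70 and x +42, whose notches are 28 mm wide (8 mm wider than the handle) and 12 mm deep, their floors 45 mm above the table; between the posts there is free room for the fingers.
- cup: White takeaway coffee cup with lid, 82 mm wide, 113 mm high; origin under its centre. A bystander.
- glasses: Folded-out spectacles, 125 mm wide, 135 mm long, 58 mm high; origin under the middle of the lenses, the arms run to its -x. A bystander.
- clock: Grey alarm clock, 45 x 85 x 70 mm; origin under its centre. A bystander.
Not all that is in view belongs to the job. Leave any purple look-alike of the part that bears mat_top alone.

How it is judged (in metres and radians):
On the way, in this order (a step that is already met when the one before it is completed fails the run):
1. every tile that is out lies flat in one pile on the mat between the pegs, each centre within 20 mm of the mat's centre (horizontal distance between each of tile1_mid, tile2_mid, tile3_mid, tile4_mid, tile5_mid and mat_top below 0.02 m and z of each of tile1_mid, tile2_mid, tile3_mid, tile4_mid, tile5_mid in the frame of mat_top below 0.035 m and (angle between tile1_mid's own z axis and vertical below 0.06 rad or angle between tile1_mid's own z axis and vertical above 3.08 rad) and (angle between tile2_mid's own z axis and vertical below 0.06 rad or angle between tile2_mid's own z axis and vertical above 3.08 rad) and (angle between tile3_mid's own z axis and vertical below 0.06 rad or angle between tile3_mid's own z axis and vertical above 3.08 rad) and (angle between tile4_mid's own z axis and vertical below 0.06 rad or angle between tile4_mid's own z axis and vertical above 3.08 rad) and (angle between tile5_mid's own z axis and vertical below 0.06 rad or angle between tile5_mid's own z axis and vertical above 3.08 rad)), for 0.2 s.
2. the whole pile is lifted off the mat at once (every tile centre 45 mm or more above the table) (height (world z) of each of tile1_mid, tile2_mid, tile3_mid, tile4_mid, tile5_mid above 0.045 m), for 0.1 s.
3. the pile is in the case, tilted by 0.08 rad or more (x of tile1_mid in the frame of case_floor between -0.035 and 0.015 m and y of tile1_mid in the frame of case_floor between -0.012 and 0.012 m and z of each of tile1_mid, tile2_mid, tile3_mid, tile4_mid, tile5_mid in the frame of case_floor below 0.058 m and angle between the z axis of tile1_mid and the z axis of case_floor, either way round above 0.08 rad and x of tile2_mid in the frame of case_floor between -0.035 and 0.015 m and y of tile2_mid in the frame of case_floor between -0.012 and 0.012 m and angle between the z axis of tile2_mid and the z axis of case_floor, either way round above 0.08 rad and x of tile3_mid in the frame of case_floor between -0.035 and 0.015 m and y of tile3_mid in the frame of case_floor between -0.012 and 0.012 m and angle between the z axis of tile3_mid and the z axis of case_floor, either way round above 0.08 rad and x of tile4_mid in the frame of case_floor between -0.035 and 0.015 m and y of tile4_mid in the frame of case_floor between -0.012 and 0.012 m and angle between the z axis of tile4_mid and the z axis of case_floor, either way round above 0.08 rad and x of tile5_mid in the frame of case_floor between -0.035 and 0.015 m and y of tile5_mid in the frame of case_floor between -0.012 and 0.012 m and angle between the z axis of tile5_mid and the z axis of case_floor, either way round above 0.08 rad), for 0.1 s.
4. all the tiles lie flat on the case floor in one pile (x of tile1_mid in the frame of case_floor between -0.007 and 0.007 m and y of tile1_mid in the frame of case_floor between -0.006 and 0.006 m and z of each of tile1_mid, tile2_mid, tile3_mid, tile4_mid, tile5_mid in the frame of case_floor below 0.036 m and (angle between tile1_mid's own z axis and vertical below 0.06 rad or angle between tile1_mid's own z axis and vertical above 3.08 rad) and x of tile2_mid in the frame of case_floor between -0.007 and 0.007 m and y of tile2_mid in the frame of case_floor between -0.006 and 0.006 m and (angle between tile2_mid's own z axis and vertical below 0.06 rad or angle between tile2_mid's own z axis and vertical above 3.08 rad) and x of tile3_mid in the frame of case_floor between -0.007 and 0.007 m and y of tile3_mid in the frame of case_floor between -0.006 and 0.006 m and (angle between tile3_mid's own z axis and vertical below 0.06 rad or angle between tile3_mid's own z axis and vertical above 3.08 rad) and x of tile4_mid in the frame of case_floor between -0.007 and 0.007 m and y of tile4_mid in the frame of case_floor between -0.006 and 0.006 m and (angle between tile4_mid's own z axis and vertical below 0.06 rad or angle between tile4_mid's own z axis and vertical above 3.08 rad) and x of tile5_mid in the frame of case_floor between -0.007 and 0.007 m and y of tile5_mid in the frame of case_floor between -0.006 and 0.006 m and (angle between tile5_mid's own z axis and vertical below 0.06 rad or angle between tile5_mid's own z axis and vertical above 3.08 rad)), for 0.2 s.
5. the mallet knocks the lock peg down: the peg is at least 9.5 mm down with the mallet's face on it (within 25 mm) (distance between mallet_face and lockpeg_top below 0.025 m and value of joint lockpeg above 0.0095 m).
At the end, for the whole second after the job is handed in: Every tile that is out lies flat in the case (centre within 7 mm of the middle along it, 6 mm across it, below the lip); the lock peg is at least 9.5 mm down; the mallet rests upright in its cradle, head at the same end as before, within 20 mm of its place and 8 mm of its height (all of step 4 and value of joint lockpeg above 0.0095 m and horizontal distance between mallet_grip and cradle_seat below 0.02 m and z of mallet_grip in the frame of cradle_seat between -0.008 and 0.008 m and angle between mallet_grip's own z axis and vertical below 0.12 rad and x of mallet_face in the frame of cradle_seat above 0.04 m); the robot touches nothing.
It fails at once if the cup moved by more than 30 mm (distance of cup from where it was at the start of the episode above 0.03 m).
It fails at once if the glasses moved by more than 30 mm (distance of glasses from where it was at the start of the episode above 0.03 m).
It fails at once if the clock moved by more than 30 mm (distance of clock from where it was at the start of the episode above 0.03 m).
It fails at once if the hand pushes the lock peg (contact force between the fingers and lockpeg above 2 N).
Of tile1, tile2, tile3, tile4, tile5 only 3 to 5 are there at a start; the rules pass over those that are not, and their reading is None.
At some moment in a run one of tile1, tile2, tile3, tile4, tile5 may be knocked a few centimetres aside while the robot is not near it.
It also fails if it takes over 210 s, if anything falls off the work surface, if the arm or the gripper's body presses on something with over 40 N, if the wrist force passes 120 N, or if a joint passes its speed limit or range.

## Robot

A 6-joint arm with a two-finger parallel gripper is mounted at the origin on the work surface. World frame = base frame: x ahead of the robot, y to its left, z up, the work surface at z = 0. Lengths are in mm, angles in rad, forces in N, time in s.
With the tool pointing down it reaches from about 300 to 775 mm from the base axis. Payload 14.6 kg.
Tool frame: the origin (TCP) lies between the finger pads; the fingertips stand 17 mm ahead of it and the grasp point (between the pads) lies 2 mm behind it (manip.tip_reach is the distance from the TCP to the fingertips, in mm); z points along the fingers, y is the line along which they close (so a half turn about z gives the same grasp; the last joint's range is limited). The gripper opens to 94 mm and grips with 3 to 60 N. Pads are 16 mm wide; open, the fingers measure 119 mm over their backs; the gripper's body (75 mm by 177 mm) begins 78 mm behind the grasp point.
Start: joints at [-1.338, 0.3, 1.521, -0, 1.321, -0.067], TCP at [162.424, -525.459, 201.446] pointing down, gripper open.
Joint ranges: [-3.03, 3.03], [-0.79, 2.21], [0.23, 2.52], [-1.04, 4.18], [0, 3.07], [-2.55, 2.55]. Speed limits (rad/s): [2.22, 2.22, 2.57, 3.14, 3.14, 3.14].

## Interface

Orientations are given as [roll, pitch, yaw] about the fixed x, y, z axes, in that order (R = Rz(yaw) Ry(pitch) Rx(roll)).
In Python, from cell import manip, viewer gives the robot as it stands.
- The arm moves only by the tool apply_moves, never from a script. Its argument "moves" is a list of rows, each a list of 3 entries, a list of its own where there are three numbers: the shift along the tool's x, y, z each as a share of 0.25 m, from -1 to 1, then the turn, a rotation vector about the tool's x, y, z each as a share of pi rad, from -1 to 1, then the closure, from 0 (fully open) to 1 (shut). In form: [[[dx, dy, dz], [wx, wy, wz], grip], ...]. A call has 1 to 12 rows; each row is the pose to reach, as a shift and turn from the pose commanded when the call began, along the tool's axes at that moment, turning the shorter way round; what a row does not reach only later rows make up. A row lasts 1/12 s, in which the tool goes at most 41.7 mm and 7.16 degrees, less where a joint would pass 70% of its speed; a pose out of reach is approached as far as the arm can. A call with a number of a shift or a turn outside -1 to 1 is refused whole. A call with a gripper value outside its range is refused whole. The fingers move at their own pace and stop on an object; "squeeze" is the grip in N (left out, the last holds). Time passes only in rows, so rows that repeat a pose let the fingers close. It gives the time, the measured TCP pose, the force, the opening and the grip force at its end, in the units of the state.
- manip.read_state(): the state, without advancing time (a new reading comes with each control period).
- viewer.camera(name): name is "scene" or "top"; returns the picture (480x640x3 uint8, blue, green, red); there is no depth.
- viewer.camera_info(name): a dict with "camera_matrix" (3x3 intrinsics, pixels), "R" (3x3) and "t" (3): a world point X has camera coordinates R X + t. Camera axes: x right, y down, z forward; pixel columns grow to the right and rows downward; lengths in mm; the calibration is good to about 2 mm. A picture is of the moment at which its call begins. camera_info takes no time and is no camera call.
- manip.sign_off(): hands the job in; it is judged then, once.
The state is a dict: "clock": time; "joints": joint angles; "qd": joint speeds; "effort": joint torques, N m; "eef_pos": TCP position; "eef_rot": TCP orientation; "wrist_force": force on the tool from outside, world axes, zero at the start; "moment": the same for the moment, N m; "finger_gap": finger opening in mm; "finger_force": force on a finger pad.
Only numpy, scipy, OpenCV 4.12 (cv2) and the standard library are available. Lean on these libraries where they do the work, as an engineer would, in place of code of your own. Each camera call takes 0.05 s, during which the arm holds its last target. There are 200 camera calls.

## Working session

There is one attempt and no reset: what is moved stays moved. The work goes in short steps, Python scripts to look and compute and a tool call to move; the robot and the scene stay as the last step left them, time stands still between calls to the robot, and variables do not carry over. Pictures are saved under pics/ and viewed, at most 14 in all, crops included, and the job is handed in when it is done.

Besides the shell and the picture viewer there is one more tool, called after "Request:" as name(argument=value, ...), one argument or row to a line, values as JSON. apply_moves: Moves the arm, as the interface text tells. Shift numbers are shares of 0.25 m and turn numbers shares of pi rad, none past 1 either way. Its arguments: {"type":"object","properties":{"moves":{"type":"array"},"squeeze":{"type":"number"}},"required":["moves"]}

```bash
ls; mkdir -p pics; python3 - <<'E'
from cell import manip, viewer
import cv2
for n in ("scene","top"):
    cv2.imwrite(f"pics/{n}0.png",cv2.resize(viewer.camera(n),(800,600),interpolation=cv2.INTER_CUBIC))
    i=viewer.camera_info(n);print(n,i)
print(manip.read_state())
E
```

```text
pics
scene {'camera_matrix': array([[457.53098595,   0.        , 322.75843234],
       [  0.        , 457.53098595, 238.54553693],
       [  0.        ,   0.        ,   1.        ]]), 'R': array([[-0.6943194 ,  0.71966569, -0.00136769],
       [ 0.52109654,  0.50143117, -0.6906701 ],
       [-0.49636577, -0.48025834, -0.72316869]]), 't': array([ 330.96106695, -230.66847816, 1561.93845861])}
top {'camera_matrix': array([[528.05946062,   0.        , 321.36193269],
       [  0.        , 528.05946062, 235.97345487],
       [  0.        ,   0.        ,   1.        ]]), 'R': array([[-0.00754382, -0.99996388, -0.00391593],
       [-0.9988848 ,  0.00771809, -0.04657884],
       [ 0.04660738,  0.00356018, -0.99890694]]), 't': array([  21.38817986,  503.25066893, 1364.3536048 ])}
{'clock': 0.1, 'joints': array([-1.33759674e+00,  3.00394451e-01,  1.52147835e+00,  1.30263369e-06,
        1.32068353e+00, -6.65672481e-02]), 'qd': array([-1.81082999e-04, -1.27865609e-04, -2.78010373e-04,  3.54755064e-05,
       -2.28634957e-04, -5.71154680e-04]), 'effort': array([ 7.27749193e-05, -5.32644689e+01, -3.53284478e+01,  7.08851824e-02,
        2.34431477e-02, -6.50048241e-05]), 'eef_pos': array([ 162.37782025, -525.25572863,  200.9718297 ]), 'eef_rot': array([-3.14063120e+00, -6.53607108e-05,  2.99766476e-01]), 'wrist_force': array([-0.77519146,  0.27810045, -0.01374093]), 'moment': array([ 0.01335411, -0.00887764,  0.0467785 ]), 'finger_force': 0.0, 'finger_gap': 93.86358415507682}
```

View pics/scene0.png

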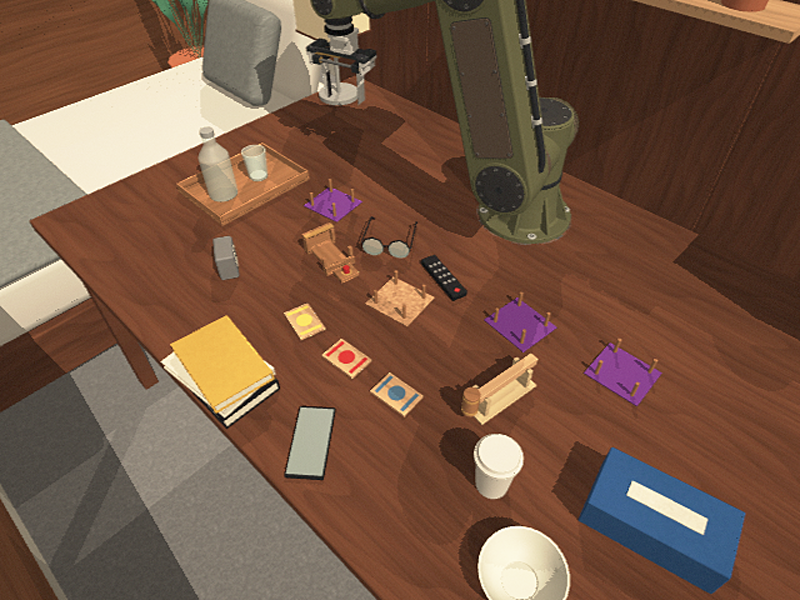

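View pics/top0.png

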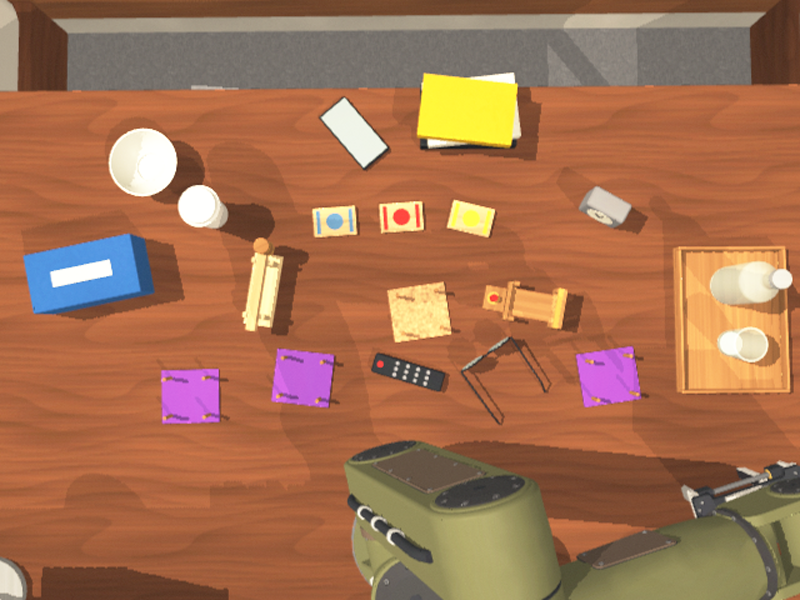

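Three tiles are out: blue (335,221), red (402,217) and yellow (471,218) in the 800 px top view. The mat is at (420,311), the case at (530,304) with its lip to the right and the peg at (494,297), and the mallet at (263,288) with its head up in the image. I'll enlarge these.

```bash
cat > h.py <<'E'
import numpy as np, cv2
from cell import manip, viewer
from scipy.spatial.transform import Rotation as Ro
def ray(n,u,v,z):
    i=viewer.camera_info(n);K,R,t=i["camera_matrix"],np.array(i["R"]),np.array(i["t"])
    c=-R.T@t; d=R.T@np.linalg.solve(K,[u,v,1.])
    return c+d*(z-c[2])/d[2]
def proj(n,X):
    i=viewer.camera_info(n);p=i["camera_matrix"]@(np.array(i["R"])@np.array(X,float)+i["t"]);return p[:2]/p[2]
def crop(n,x,y,w,h,s,f,img=None):
    img=viewer.camera(n) if img is None else img
    cv2.imwrite(f,cv2.resize(img[y:y+h,x:x+w],None,fx=s,fy=s,interpolation=cv2.INTER_CUBIC))
E
python3 - <<'E'
from h import *
im=viewer.camera("top")
crop("top",240,150,140,130,4.6,"pics/a.png",im)
crop("top",300,210,170,80,4.7,"pics/b.png",im)
crop("top",185,180,50,90,6.6,"pics/c.png",im)
# tile pose by colour segmentation of pale rectangles
hsv=cv2.cvtColor(im,cv2.COLOR_BGR2HSV)
g=im[:,:,0].astype(int)
m=((im.min(2)>95)).astype(np.uint8)
for n,(cx,cy) in dict(blue=(268,177),red=(321,173),yel=(377,175)).items():
    s=np.zeros((480,640),np.uint8)
    sub=hsv[cy-18:cy+18,cx-24:cx+24]
    s[cy-18:cy+18,cx-24:cx+24]=((sub[:,:,2]>165)).astype(np.uint8)
    s=cv2.morphologyEx(s,cv2.MORPH_OPEN,np.ones((2,2)))
    c=max(cv2.findContours(s,0,1)[0],key=cv2.contourArea)
    r=cv2.minAreaRect(c);b=cv2.boxPoints(r)+0.0
    P=np.array([ray("top",*q,7)[:2] for q in b])
    e=[P[1]-P[0],P[2]-P[1]];l=max(e,key=np.linalg.norm)
    print(n,r,P.mean(0).round(1),[np.linalg.norm(q).round(1) for q in e],np.degrees(np.arctan2(l[1],l[0])).round(1))
E
```

```text
blue ((268.5, 176.5), (33.0, 47.0), 90.0) [661.3 155.4] [np.float64(123.8), np.float64(87.3)] -90.5
red ((321.4999694824219, 173.49998474121094), (46.99999237060547, 34.99999237060547), -0.0) [668.1  16. ] [np.float64(92.7), np.float64(123.8)] -90.5
yel ((377.5, 175.5), (35.0, 47.0), 90.0) [ 661.6 -131.2] [np.float64(123.7), np.float64(92.6)] -90.5
```

View pics/a.png

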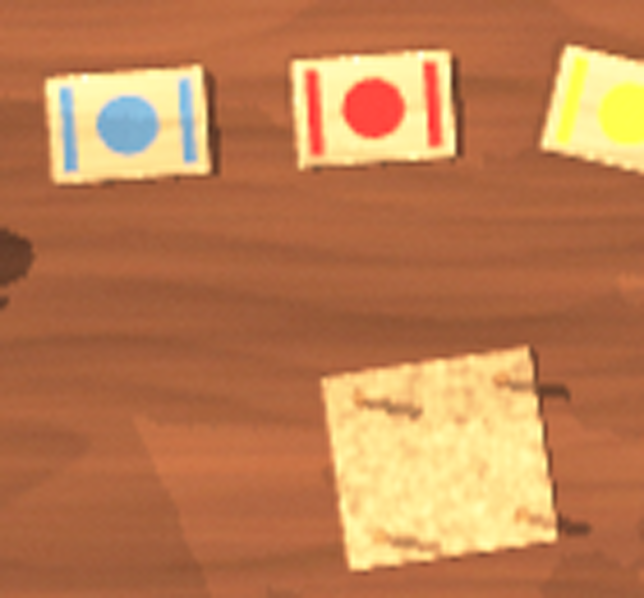

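View pics/b.png

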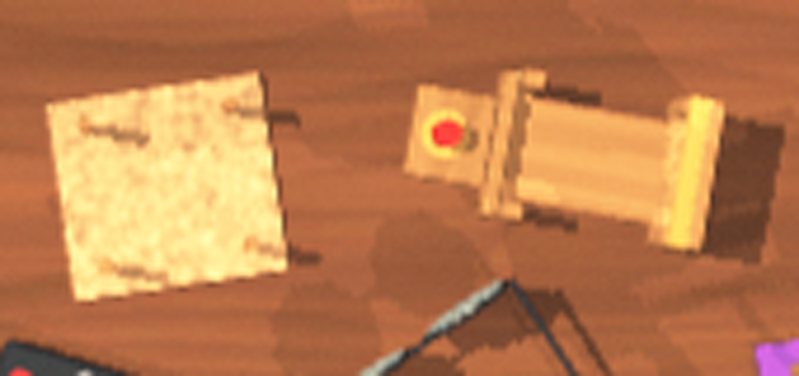

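View pics/c.png

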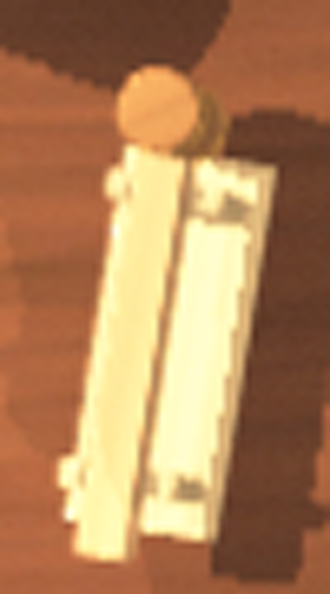

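```bash
cat > fit.py <<'E'
from h import *
from scipy.optimize import least_squares
def pose(n,pairs,x0):
    """fit x,y,yaw of body from (local xyz with z above table, pixel)"""
    def W(p,L):
        c,s=np.cos(p[2]),np.sin(p[2]);return [p[0]+c*L[0]-s*L[1],p[1]+s*L[0]+c*L[1],L[2]]
    f=lambda p:np.concatenate([proj(n,W(p,L))-q for L,q in pairs])
    r=least_squares(f,x0,x_scale=[10,10,.1]);return r.x,np.abs(r.fun).max()
def un(q,s,o): return (np.array(q)+.5)/s-.5+o
def tile(img,n,cx,cy,rx=24,ry=18):
    """colour blobs: disc centre + bar direction"""
    s=img[cy-ry:cy+ry,cx-rx:cx+rx].astype(int)
    return s
E
python3 - <<'E'
from fit import *
A=lambda *q:un(q,4.6,np.array([240,150]));B=lambda *q:un(q,4.7,np.array([300,210]));C=lambda *q:un(q,6.6,np.array([185,180]))
hp=-np.pi/2
def rect(a,b,z):return [(-a,-b,z),(-a,b,z),(a,b,z),(a,-b,z)]
# body yaw=-90deg: +x = image right, +y = image up
def show(n,r): print(n,r[0][:2].round(1),np.degrees(r[0][2]).round(2),"res px",r[1].round(2))
q=lambda L:L
for n,c in dict(blue=[(55,184),(47,78),(204,66),(212,172)],red=[(300,168),(291,60),(449,51),(457,157)]).items():
    show(n,pose("top",list(zip(rect(45,30,7),[A(*k) for k in c])),[600,0,hp]))
D=[np.array(k)/1.25 for k in [(447,228),(456,200),(494,208),(488,237)]]
show("yel",pose("top",list(zip(rect(45,30,7),D)),[600,0,hp]))
show("mat",pose("top",list(zip(rect(60,55,4),[A(350,572),A(322,378),A(530,347),A(557,540)])),[500,0,hp]))
show("case",pose("top",[((-84,0,28),B(448,133)),((-102,25,12),B(417,83)),((-102,-25,12),B(404,173)),((-58,40,46),B(503,70)),((-58,-40,46),B(480,213)),((56,40,56),B(722,100)),((56,-40,56),B(697,250))],[500,-100,hp]))
show("mal",pose("top",[((70,0,83),C(157,107)),((-100,10,65),C(75,556)),((-100,-10,65),C(128,562)),((54,10,65),C(130,148)),((54,-10,65),C(184,155))],[500,200,0]))
# glasses points
for u in [(510,283),(370,375)]: print("glass",ray("top",*B(*u),40).round(0))
E
```

```text
blue [660.6 157.3] -86.01 res px 0.24
red [668.6  17.4] -86.53 res px 0.51
yel [ 664.  -129.9] -103.58 res px 1.94
mat [468.3 -18.4] -82.08 res px 0.38
case [ 481.2 -252.3] -100.21 res px 1.09
mal [532.6 307.7] -7.87 res px 0.54
glass [ 414. -203.   40.]
glass [ 365. -126.   40.]
```

```bash
cat > ov.py <<'E'
from fit import *
def W(p,L):
    c,s=np.cos(p[2]),np.sin(p[2]);return [p[0]+c*L[0]-s*L[1],p[1]+s*L[0]+c*L[1],L[2]]
R=np.radians
P=dict(blue=(660.6,157.3,R(-86)),red=(668.6,17.4,R(-86.5)),yel=(664,-129.9,R(-103.6)),mat=(468.3,-18.4,R(-82.1)),case=(481.2,-252.3,R(-100.2)),mal=(532.6,307.7,R(-7.9)))
M=dict(blue=[(45,30,7),(45,-30,7),(-45,-30,7),(-45,30,7)],mat=[(60,55,4),(60,-55,4),(-60,-55,4),(-60,55,4)]+[(a,b,44) for a in(40,-40) for b in (39,-39)],
 case=[(-84,0,28),(-102,25,12),(-102,-25,12),(-58,40,46),(-58,-40,46),(56,40,56),(56,-40,56),(38,40,56),(38,-40,56)],mal=[(70,0,83),(70,0,27),(-100,10,65),(-100,-10,65)])
M['red']=M['yel']=M['blue']
def draw(cam,x,y,w,h,s,f):
    im=viewer.camera(cam)
    im=cv2.resize(im[y:y+h,x:x+w],None,fx=s,fy=s,interpolation=cv2.INTER_CUBIC)
    for k in P:
        for L in M[k]:
            q=(proj(cam,W(P[k],L))-[x,y]+.5)*s-.5
            cv2.circle(im,tuple(int(round(v)) for v in q),3,(255,0,255),1)
    cv2.imwrite(f,im)
if __name__=="__main__":
    draw("scene",220,165,135,120,5,"pics/d.png")
    draw("top",345,150,130,110,5.4,"pics/e.png")
E
python3 ov.py
```

```text
(no output)
```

View pics/d.png

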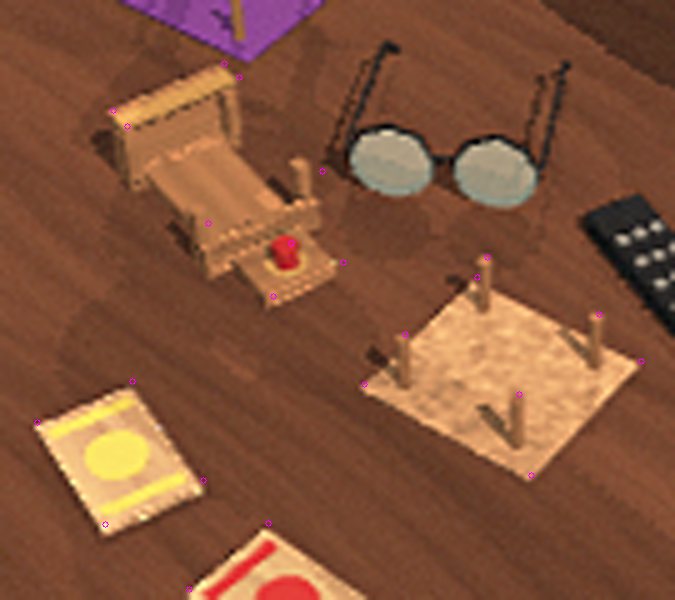

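View pics/e.png

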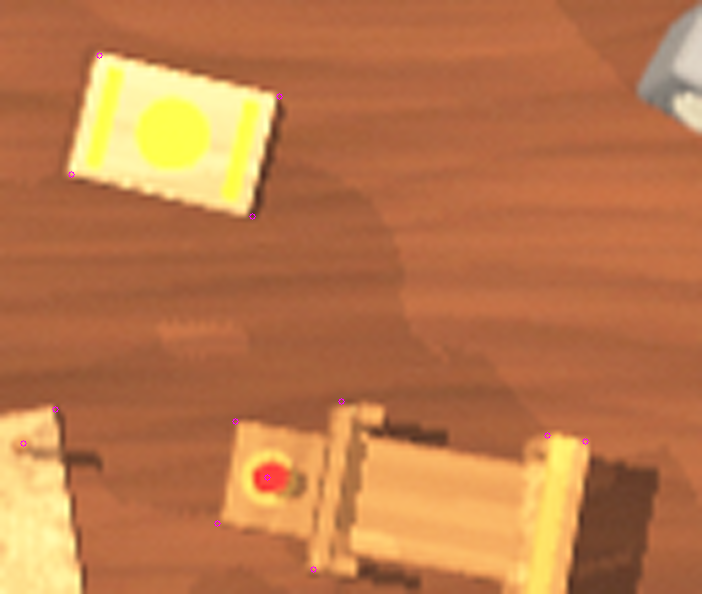

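The model points overlay well. In the scene crop, the low-end wall point I had used (208,223) doesn't match the real post, because the posts start at x −50. I'll refit the case and mat using both cameras.

```bash
python3 - <<'E'
from ov import *
B=lambda *q:un(q,4.7,np.array([300,210]));A=lambda *q:un(q,4.6,np.array([240,150]));S=lambda *q:un(q,5,np.array([220,165]))
def joint(pairs,x0):
    f=lambda p:np.concatenate([(proj(n,W(p,L))-q) for n,L,q in pairs])
    r=least_squares(f,x0,x_scale=[10,10,.1]);print(r.x[:2].round(1),np.degrees(r.x[2]).round(2),r.fun.reshape(-1,2).round(1).tolist())
T=[("top",(-84,0,28),B(448,133)),("top",(-102,25,12),B(417,83)),("top",(-102,-25,12),B(404,173)),("top",(56,40,56),B(722,100)),("top",(56,-40,56),B(697,250))]
SS=[("scene",(-84,0,28),S(286,241)),("scene",(-102,25,12),S(271,303)),("scene",(-102,-25,12),S(338,263)),("scene",(56,40,56),S(108,113)),("scene",(56,-40,56),S(220,67))]
for p in (T,SS,T+SS): joint(p,P["case"])
T=[("top",(-60,-55,4),A(350,572)),("top",(-60,55,4),A(322,378)),("top",(60,55,4),A(530,347)),("top",(60,-55,4),A(557,540))]
SS=[("scene",(60,55,4),S(360,386)),("scene",(-60,55,4),S(531,480)),("scene",(-60,-55,4),S(640,362)),("scene",(40,-39,44),S(484,258)),("scene",(40,39,44),S(402,336)),("scene",(-40,-39,44),S(596,316))]
for p in (T,SS,T+SS): joint(p,P["mat"])
E
```

```text
[ 481.5 -253.3] -100.33 [[-0.4, -0.1], [0.1, 0.2], [-0.3, -0.1], [0.2, 0.3], [0.4, -0.3]]
[ 484.9 -252.2] -99.87 [[0.2, 0.9], [-0.3, -0.9], [0.3, 0.3], [0.0, 0.1], [-0.2, -0.3]]
[ 482.5 -253.2] -100.19 [[-0.5, -0.5], [0.0, -0.2], [-0.3, -0.4], [0.1, -0.1], [0.4, -0.7], [0.4, 0.4], [-0.2, -1.4], [0.5, -0.2], [0.4, -0.5], [0.3, -0.8]]
[468.3 -18.4] -82.08 [[-0.1, -0.4], [-0.1, 0.2], [-0.1, 0.3], [0.3, -0.1]]
[470.6 -18.1] -81.74 [[0.2, 0.1], [-0.3, -0.5], [-0.3, 0.1], [0.0, 0.3], [0.2, 0.1], [0.1, -0.1]]
[469.4 -18.4] -81.97 [[-0.1, -0.8], [-0.1, -0.2], [-0.1, -0.2], [0.4, -0.6], [0.5, -0.3], [-0.2, -0.8], [-0.1, -0.1], [0.3, 0.0], [0.4, -0.2], [0.4, -0.3]]
```

```bash
cat > g.py <<'E'
from ov import *
def rot(yaw,tilt=0):
    """tool down with yaw (deg); tilt (deg) lowers the side opposite to tool x"""
    return Ro.from_euler('z',yaw,degrees=True)*Ro.from_euler('y',tilt,degrees=True)*Ro.from_euler('x',180,degrees=True)
def go(pos,yaw,tilt=0,R0=None,p0=None):
    s=manip.read_state()
    R0=Ro.from_euler('xyz',s["eef_rot"]) if R0 is None else R0
    p0=s["eef_pos"] if p0 is None else np.array(p0)
    R1=rot(yaw,tilt)
    d=R0.inv().apply(np.array(pos)-p0)/250; w=(R0.inv()*R1).as_rotvec()/np.pi
    print("shift",d.round(3),"turn",w.round(4)); return R1,pos
def st():
    s=manip.read_state();print("t",round(s["clock"],2),"p",s["eef_pos"].round(1),"rpy",np.degrees(s["eef_rot"]).round(2),"F",s["wrist_force"].round(1),"gap",s["finger_gap"].round(1),"ff",round(float(s["finger_force"]),1),"q",s["joints"].round(2))
HUE=dict(blue=(95,120),red=(0,8),yel=(26,36))
def find(name,z=7,x=(230,480),y=(140,275),im=None):
    im=viewer.camera("top") if im is None else im
    hsv=cv2.cvtColor(im,cv2.COLOR_BGR2HSV);lo,hi=HUE[name]
    m=cv2.inRange(hsv,(lo,120,110),(hi,255,255));k=np.zeros_like(m);k[y[0]:y[1],x[0]:x[1]]=m[y[0]:y[1],x[0]:x[1]]
    n,l,s,c=cv2.connectedComponentsWithStats(k)
    js=[j for j in range(1,n) if 60<s[j,4]<500]
    if not js: print(name,"none");return
    j=max(js,key=lambda j:s[j,4]); d=c[j]
    yy,xx=np.nonzero(k); near=np.hypot(xx-d[0],yy-d[1])<22
    pts=np.array([ray("top",a,b,z)[:2] for a,b in zip(xx[near],yy[near])])
    q=ray("top",*d,z)[:2]; u=np.linalg.svd(pts-pts.mean(0))[2][0]
    if u[1]>0:u=-u
    a=np.degrees(np.arctan2(u[1],u[0]))
    print(name,"disc",q.round(1),"all",pts.mean(0).round(1),"yaw",a.round(1),"n",near.sum());return q,a
E
python3 - <<'E'
from g import *
im=viewer.camera("top")
for n in HUE: find(n,im=im)
r=go((330,-390,200),45); go((500,-250,180),76.5,0,*r);r=go((500,-250,180),76.5); go((664,-130,120),76.5,0,*r)
E
```

```text
blue none
red disc [669.4  18.2] all [668.7  17.3] yaw -86.3 n 228
yel disc [ 664.6 -128.6] all [ 664.  -129.1] yaw -104.7 n 278
shift [ 0.8   -0.319  0.005] turn [-1.000e-04 -0.000e+00 -1.546e-01]
shift [0.877 0.085 0.08 ] turn [-0.     0.    -0.175]
shift [ 1.615 -0.654  0.085] turn [-1.000e-04 -1.000e-04 -3.296e-01]
shift [0.62  0.526 0.24 ] turn [0. 0. 0.]
```

Request:
apply_moves(
  moves=[
    [[0.8,-0.32,0],[0,0,-0.155],0],
    [[0.8,-0.32,0],[0,0,-0.155],0],
    [[0.8,-0.32,0],[0,0,-0.155],0],
    [[0.8,-0.32,0],[0,0,-0.155],0],
    [[0.8,-0.32,0],[0,0,-0.155],0],
    [[0.8,-0.32,0],[0,0,-0.155],0],
    [[0.8,-0.32,0],[0,0,-0.155],0],
  ],
)

```text
clock: 0.88
eef_pos: [331.4, -388.6, 201.5]
eef_rot: [3.141, -0.0, 0.79]
wrist_force: [-0.1, -0.6, 0.9]
finger_gap: 94.3
finger_force: 0.0
```

Request:
apply_moves(
  moves=[
    [[0.88,0.085,0.08],[0,0,-0.175],0],
    [[0.88,0.085,0.08],[0,0,-0.175],0],
    [[0.88,0.085,0.08],[0,0,-0.175],0],
    [[0.88,0.085,0.08],[0,0,-0.175],0],
    [[0.88,0.085,0.08],[0,0,-0.175],0],
    [[0.88,0.085,0.08],[0,0,-0.175],0],
    [[0.88,0.085,0.08],[0,0,-0.175],0],
  ],
)

```text
clock: 1.47
eef_pos: [501.3, -248.4, 180.7]
eef_rot: [-3.141, -0.0, 1.338]
wrist_force: [0.0, -0.1, -0.9]
finger_gap: 94.0
finger_force: 0.0
```

Request:
apply_moves(
  moves=[
    [[0.62,0.526,0.24],[0,0,0],0],
    [[0.62,0.526,0.24],[0,0,0],0],
    [[0.62,0.526,0.24],[0,0,0],0],
    [[0.62,0.526,0.24],[0,0,0],0],
    [[0.62,0.526,0.24],[0,0,0],0],
    [[0.62,0.526,0.24],[0,0,0],0],
    [[0.62,0.526,0.24],[0,0,0],0],
  ],
)

```text
clock: 2.05
eef_pos: [663.9, -129.9, 119.7]
eef_rot: [-3.139, 0.0, 1.336]
wrist_force: [-0.9, -1.2, 0.2]
finger_gap: 93.9
finger_force: 0.0
```

```bash
sed -i 's/(lo,120,110)/(lo,70,110)/' g.py; python3 - <<'E'
from g import *
st()
im=viewer.camera("top")
for n in HUE: find(n,im=im)
go((664.2,-129.5,20),76.2)
E
```

```text
Traceback (most recent call last):
  File "g.py", line 13, in st
    s=manip.read_state();print("t",round(s["clock"],2),"p",s["eef_pos"].round(1),"rpy",np.degrees(s["eef_rot"]).round(2),"F",s["wrist_force"].round(1),"gap",s["finger_gap"].round(1),"ff",round(float(s["finger_force"]),1),"q",s["joints"].round(2))
                                                                                                                                                             ^^^^^^^^^^^^^^^^^^^^^
AttributeError: 'float' object has no attribute 'round'
```

```bash
sed -i 's/s\["finger_gap"\].round(1)/round(float(s["finger_gap"]),1)/' g.py; python3 - <<'E'
from g import *
im=viewer.camera("top")
for n in HUE: find(n,im=im)
E
```

```text
blue disc [661.  158.4] all [660.4 158.6] yaw -83.7 n 173
red disc [669.4  18.2] all [668.8  17.2] yaw -86.1 n 226
yel disc [686.9  12. ] all [669.2  15.2] yaw -85.1 n 282
```

Request:
apply_moves(
  moves=[
    [[0,0,0.15],[0,0,0],0],
    [[0,0,0.3],[0,0,0],0],
    [[0,0,0.36],[0,0,0],0],
    [[0,0,0.4],[0,0,0],0],
    [[0,0,0.4],[0,0,0],0.5],
    [[0,0,0.4],[0,0,0],0.5],
    [[0,0,0.4],[0,0,0],0.5],
    [[0,0,0.4],[0,0,0],0.5],
    [[0,0,0.4],[0,0,0],0.5],
    [[0,0,0.4],[0,0,0],0.5],
    [[0,0,0.4],[0,0,0],0.5],
    [[0,0,0.4],[0,0,0],0.5],
  ],
  squeeze=12,
)

```text
clock: 3.1
eef_pos: [664.2, -128.9, 21.6]
eef_rot: [3.141, 0.0, 1.337]
wrist_force: [0.0, 0.4, -0.3]
finger_gap: 47.5
finger_force: 0.0
```

```bash
python3 - <<'E'
from g import *
print(manip.tip_reach);st()
print(proj("scene",(664,-129,5)))
u,v=proj("scene",(664,-129,5)).astype(int)
crop("scene",u-50,v-50,120,90,6,"pics/f.png")
E
```

```text
17.0
t 3.1 p [ 664.2 -128.9   21.6] rpy [179.99   0.    76.59] F [ 0.   0.4 -0.3] gap 47.5 ff 0.0 q [-0.25  0.76  1.27 -0.    1.12 -0.01]
[243.73973923 255.27785333]
```

View pics/f.png

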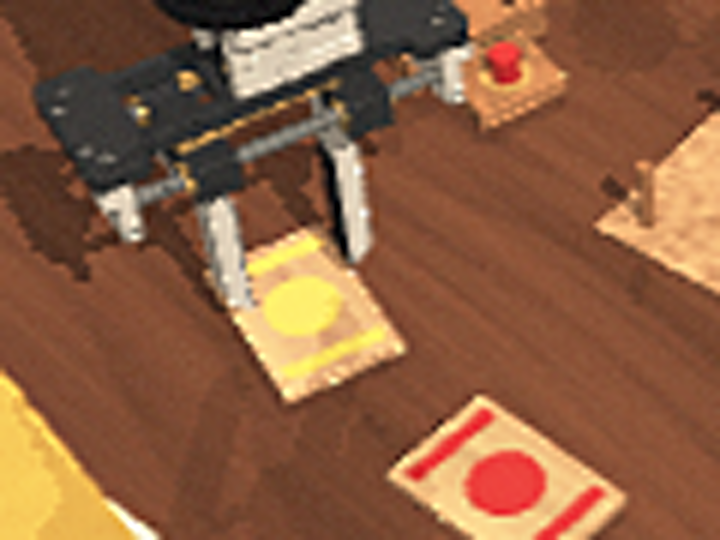

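Request:
apply_moves(
  moves=[
    [[0,0,-0.02],[0,0,0],0],
    [[0,0,-0.04],[0,0,0],0],
    [[0,0,-0.1],[0,0,0],0],
    [[0,0,-0.3],[0,0,0],0],
    [[-0.2,0,-0.4],[0,0,0],0],
    [[-0.4,0,-0.4],[0,0,0],0],
    [[-0.4,0,-0.4],[0,0,0],0],
    [[-0.4,0,-0.4],[0,0,0],0],
  ],
)

```text
clock: 3.82
eef_pos: [640.1, -231.0, 123.5]
eef_rot: [3.139, 0.001, 1.332]
wrist_force: [-0.2, 0.2, -0.9]
finger_gap: 93.5
finger_force: 0.0
```

```bash
python3 - <<'E'
from g import *
st()
im=viewer.camera("scene");u,v=235,250
draw("scene",185,200,120,100,6,"pics/g.png")
E
```

```text
t 3.82 p [ 640.1 -231.   123.5] rpy [1.7985e+02 7.0000e-02 7.6330e+01] F [-0.2  0.2 -0.9] gap 93.5 ff 0.0 q [-0.4   0.66  1.19 -0.    1.3  -0.16]
```

View pics/g.png

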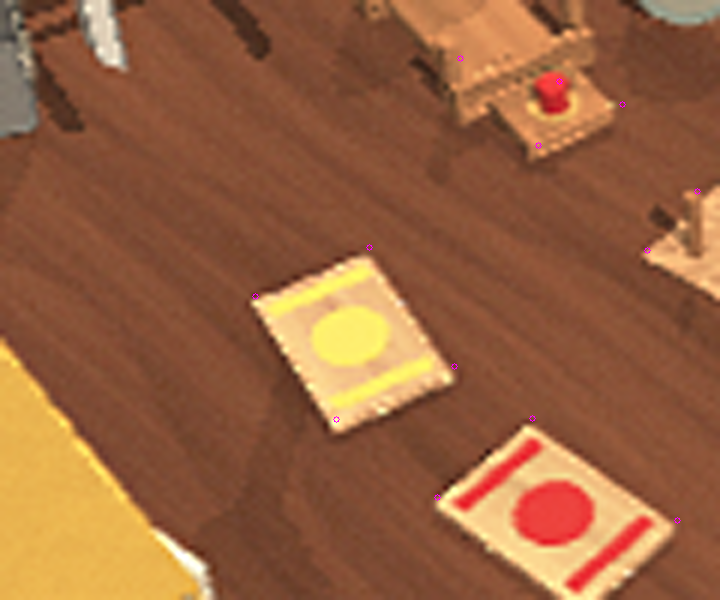

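Request:
apply_moves(
  moves=[
    [[0,0,0],[0,0,0],0],
    [[0,0,0],[0,0,0],0],
    [[0,0,0],[0,0,0],0],
    [[0,0,0],[0,0,0],0],
    [[0,0,0],[0,0,0],0],
    [[0,0,0],[0,0,0],0],
  ],
)

```text
clock: 4.42
eef_pos: [641.0, -225.9, 121.4]
eef_rot: [-3.141, -0.0, 1.337]
wrist_force: [-0.0, -0.3, 0.2]
finger_gap: 93.9
finger_force: 0.0
```

```bash
python3 - <<'E'
from g import *
st()
im=viewer.camera("top");find("yel",x=(340,480),im=im);
E
```

```text
t 4.42 p [ 641.  -225.9  121.4] rpy [-179.99   -0.     76.6 ] F [-0.  -0.3  0.2] gap 93.9 ff 0.0 q [-0.39  0.66  1.19  0.    1.3  -0.16]
yel none
```

```bash
python3 - <<'E'
from g import *
r=go((665,-129.3,60),76.2);go((665,-129.3,18),76.2,0,*r)
E
```

```text
shift [0.399 0.004 0.246] turn [-0.     -0.      0.0022]
shift [ 0.    -0.     0.168] turn [0. 0. 0.]
```

Request:
apply_moves(
  moves=[
    [[0.15,0,0],[0,0,0],0],
    [[0.3,0,0.1],[0,0,0.002],0],
    [[0.4,0.004,0.2],[0,0,0.002],0],
    [[0.4,0.004,0.28],[0,0,0.002],0],
    [[0.4,0.004,0.35],[0,0,0.002],0],
    [[0.4,0.004,0.39],[0,0,0.002],0],
    [[0.4,0.004,0.41],[0,0,0.002],0],
    [[0.4,0.004,0.414],[0,0,0.002],0],
    [[0.4,0.004,0.414],[0,0,0.002],0],
    [[0.4,0.004,0.414],[0,0,0.002],0],
  ],
)

```text
clock: 5.3
eef_pos: [665.7, -129.6, 19.2]
eef_rot: [3.14, -0.0, 1.33]
wrist_force: [0.3, -0.2, 0.3]
finger_gap: 94.2
finger_force: 0.0
```

Request:
apply_moves(
  moves=[
    [[0,0,0],[0,0,0],0.25],
    [[0,0,0],[0,0,0],0.3],
    [[0,0,0],[0,0,0],0.35],
    [[0,0,0],[0,0,0],0.42],
    [[0,0,0],[0,0,0],0.45],
    [[0,0,0],[0,0,0],0.45],
    [[0,0,0],[0,0,0],0.45],
  ],
  squeeze=12,
)

```text
clock: 5.88
eef_pos: [665.1, -129.2, 18.0]
eef_rot: [3.142, 0.0, 1.33]
wrist_force: [-0.3, -0.2, -0.1]
finger_gap: 52.9
finger_force: 0.0
```

```bash
python3 - <<'E'
from g import *
st()
print([x for x in dir(manip) if x[0]!='_'],[x for x in dir(viewer) if x[0]!='_'])
a=viewer.camera("scene")[210:280,205:290];b=viewer.camera("top")[140:210,330:430]
A_=cv2.resize(a,(400,int(70*400/85)),interpolation=3);B_=cv2.resize(b,(400,280),interpolation=3)
B_=cv2.copyMakeBorder(B_,0,A_.shape[0]-280,0,0,0)
cv2.imwrite("pics/i.png",np.hstack([A_,B_]))
E
```

```text
t 5.88 p [ 665.1 -129.2   18. ] rpy [180.     0.    76.22] F [-0.3 -0.2 -0.1] gap 52.9 ff 0.0 q [-0.25  0.76  1.27 -0.    1.11 -0.01]
['Unreachable', 'read_state', 'sign_off', 'tip_reach'] ['camera', 'camera_info']
```

View pics/i.png

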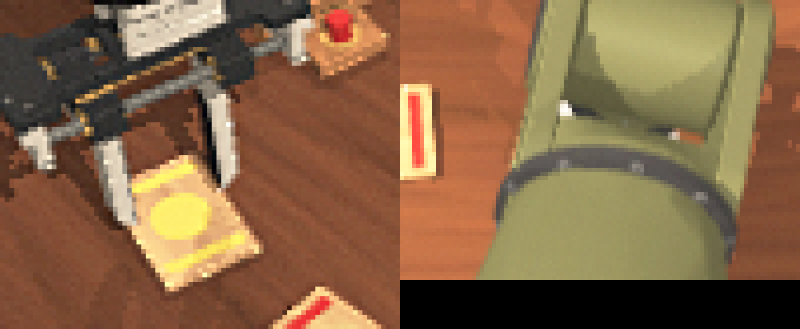

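Fingertips in the scene crop are at (125,222) and (230,185). They look about 15–20 mm above the tile even though the reported TCP z is 18. I'll open and lower with a force guard.

Request:
apply_moves(
  moves=[
    [[0,0,0],[0,0,0],0.1],
    [[0,0,0],[0,0,0],0.1],
    [[0,0,0],[0,0,0],0.1],
    [[0,0,0.008],[0,0,0],0.1],
    [[0,0,0.008],[0,0,0],0.1],
    [[0,0,0.008],[0,0,0],0.1],
  ],
)

```text
clock: 6.48
eef_pos: [665.0, -129.1, 15.7]
eef_rot: [-3.141, -0.0, 1.33]
wrist_force: [-1.0, -0.1, -0.4]
finger_gap: 84.2
finger_force: 0.0
```

```bash
python3 - <<'E'
from g import *
st()
for z in (1,10,20): print(z,[proj("scene",(665.1+s*.97*g_,-129.2-s*.24*g_,z)).round(1) for s in (1,-1) for g_ in (26.5,)])
E
```

```text
t 6.48 p [ 665.  -129.1   15.7] rpy [-179.98   -0.     76.22] F [-1.  -0.1 -0.4] gap 84.2 ff 0.0 q [-0.25  0.77  1.27  0.    1.11 -0.01]
1 [array([235. , 260.2]), array([252. , 252.7])]
10 [array([234.5, 258. ]), array([251.7, 250.6])]
20 [array([234. , 255.7]), array([251.3, 248.2])]
```

Request:
apply_moves(
  moves=[
    [[0,0,0.008],[0,0,0],0.1],
    [[0,0,0.016],[0,0,0],0.1],
    [[0,0,0.016],[0,0,0],0.1],
    [[0,0,0.016],[0,0,0],0.1],
  ],
)

```text
clock: 6.82
eef_pos: [665.0, -129.2, 11.7]
eef_rot: [-3.141, 0.0, 1.33]
wrist_force: [0.5, -0.1, 0.6]
finger_gap: 84.9
finger_force: 0.0
```

Request:
apply_moves(
  moves=[
    [[0,0,0.008],[0,0,0],0.1],
    [[0,0,0.012],[0,0,0],0.1],
    [[0,0,0.012],[0,0,0],0.1],
    [[0,0,0.012],[0,0,0],0.1],
  ],
)

```text
clock: 7.15
eef_pos: [665.1, -129.2, 8.9]
eef_rot: [-3.141, -0.0, 1.33]
wrist_force: [0.7, -0.1, 0.1]
finger_gap: 84.7
finger_force: 0.0
```

Request:
apply_moves(
  moves=[
    [[0,0,0.006],[0,0,0],0.1],
    [[0,0,0.01],[0,0,0],0.1],
    [[0,0,0.01],[0,0,0],0.1],
    [[0,0,0.01],[0,0,0],0.1],
  ],
)

```text
clock: 7.48
eef_pos: [665.1, -129.2, 6.4]
eef_rot: [-3.142, -0.0, 1.33]
wrist_force: [-0.5, -0.2, -0.0]
finger_gap: 84.3
finger_force: 0.0
```

Request:
apply_moves(
  moves=[
    [[0,0,0.004],[0,0,0],0.1],
    [[0,0,0.008],[0,0,0],0.1],
    [[0,0,0.008],[0,0,0],0.1],
    [[0,0,0.008],[0,0,0],0.1],
  ],
)

```text
clock: 7.82
eef_pos: [665.1, -129.2, 4.4]
eef_rot: [-3.142, -0.0, 1.33]
wrist_force: [0.9, 0.2, 0.8]
finger_gap: 84.7
finger_force: 0.0
```

Still no contact at 4.4. I'll take another close look before going lower.

```bash
python3 - <<'E'
from g import *
crop("scene",205,210,90,80,7,"pics/j.png")
E
```

```text
(no output)
```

View pics/j.png

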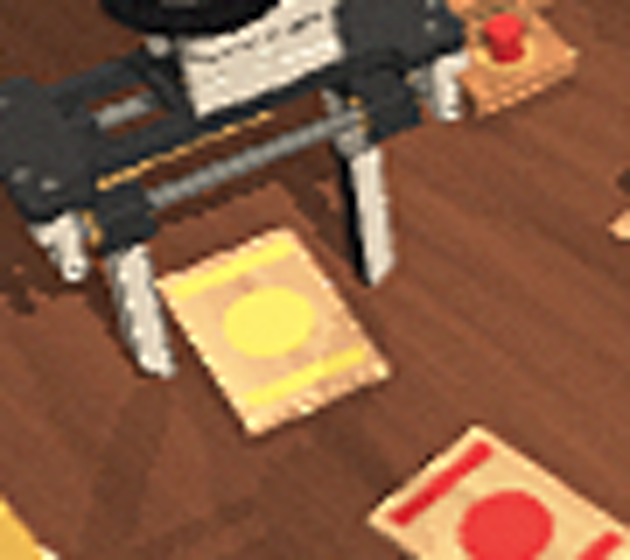

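The fingers now straddle the tile at disc height: tips at (172,372) and (372,283), disc at (268,323). Closing.

Request:
apply_moves(
  moves=[
    [[0,0,0],[0,0,0],0.2],
    [[0,0,0],[0,0,0],0.3],
    [[0,0,0],[0,0,0],0.35],
    [[0,0,0],[0,0,0],0.42],
    [[0,0,0],[0,0,0],0.45],
    [[0,0,0],[0,0,0],0.45],
    [[0,0,0],[0,0,0],0.45],
  ],
  squeeze=12,
)

```text
clock: 8.45
eef_pos: [665.1, -129.2, 4.4]
eef_rot: [-3.142, 0.0, 1.33]
wrist_force: [-0.1, 0.3, 0.3]
finger_gap: 52.0
finger_force: 0.0
```

Request:
apply_moves(
  moves=[
    [[0,0,0],[0,0,0],0.1],
    [[0,0,0],[0,0,0],0.1],
    [[0,0,0],[0,0,0],0.1],
    [[0,0,0],[0,0,0],0.1],
    [[0,0,0.004],[0,0,0],0.1],
    [[0,0,0.008],[0,0,0],0.1],
    [[0,0,0.008],[0,0,0],0.1],
    [[0,0,0.008],[0,0,0],0.1],
  ],
)

```text
clock: 9.12
eef_pos: [665.1, -129.2, 2.3]
eef_rot: [-3.141, -0.0, 1.33]
wrist_force: [0.3, 0.2, 0.2]
finger_gap: 84.5
finger_force: 0.0
```

Request:
apply_moves(
  moves=[
    [[0,0,0.004],[0,0,0],0.1],
    [[0,0,0.008],[0,0,0],0.1],
    [[0,0,0.008],[0,0,0],0.1],
    [[0,0,0.008],[0,0,0],0.1],
  ],
)

```text
clock: 9.45
eef_pos: [665.1, -129.2, 0.4]
eef_rot: [-3.141, -0.0, 1.33]
wrist_force: [0.0, -1.2, 0.1]
finger_gap: 84.9
finger_force: 0.0
```

Request:
apply_moves(
  moves=[
    [[0,0,0],[0,0,0],0.2],
    [[0,0,0],[0,0,0],0.3],
    [[0,0,0],[0,0,0],0.35],
    [[0,0,0],[0,0,0],0.42],
    [[0,0,0],[0,0,0],0.45],
    [[0,0,0],[0,0,0],0.45],
    [[0,0,0],[0,0,0],0.45],
  ],
  squeeze=12,
)

```text
clock: 10.03
eef_pos: [665.2, -129.2, 0.5]
eef_rot: [3.142, -0.0, 1.33]
wrist_force: [0.2, -0.1, -0.3]
finger_gap: 59.7
finger_force: 12.0
```

Gripped: gap 59.7 with 12 N. The fingertips are actually about 4–5 mm above the reported TCP z, so I'll use that offset from here. Lifting and moving to the mat.

```bash
python3 - <<'E'
from g import *
a=go((665,-129,70),76.2);b=go((469.2,-18.3,70),98,0,*a);c=go((469.2,-18.3,5),98,0,*b)
E
```

```text
shift [ 0.001 -0.001 -0.278] turn [ 0.     -0.      0.0001]
shift [ 0.243 -0.866 -0.   ] turn [ 0.      0.     -0.1211]
shift [ 0.   -0.    0.26] turn [0. 0. 0.]
```

Request:
apply_moves(
  moves=[
    [[0,0,-0.02],[0,0,0],0.5],
    [[0,0,-0.1],[0,0,0],0.5],
    [[0,0,-0.2],[0,0,0],0.5],
    [[0,0,-0.28],[0,0,0],0.5],
    [[0,0,-0.28],[0,0,0],0.5],
    [[0,0,-0.28],[0,0,0],0.5],
  ],
  squeeze=15,
)

```text
clock: 10.53
eef_pos: [665.6, -129.3, 71.6]
eef_rot: [3.139, -0.0, 1.33]
wrist_force: [-0.7, -0.6, -0.6]
finger_gap: 59.3
finger_force: 15.0
```

Request:
apply_moves(
  moves=[
    [[0.03,-0.12,0],[0,0,-0.02],0.5],
    [[0.07,-0.25,0],[0,0,-0.04],0.5],
    [[0.11,-0.4,0],[0,0,-0.06],0.5],
    [[0.15,-0.55,0],[0,0,-0.08],0.5],
    [[0.2,-0.7,0],[0,0,-0.1],0.5],
    [[0.23,-0.82,0],[0,0,-0.12],0.5],
    [[0.243,-0.866,0],[0,0,-0.121],0.5],
    [[0.243,-0.866,0],[0,0,-0.121],0.5],
    [[0.243,-0.866,0],[0,0,-0.121],0.5],
    [[0.243,-0.866,0],[0,0,-0.121],0.5],
    [[0.243,-0.866,0],[0,0,-0.121],0.5],
  ],
)

```text
clock: 11.45
eef_pos: [470.0, -19.1, 70.1]
eef_rot: [-3.141, -0.0, 1.709]
wrist_force: [0.7, 0.4, -0.6]
finger_gap: 59.4
finger_force: 15.0
```

```bash
python3 - <<'E'
from g import *
st();go((469.2,-18.3,5),98)
c=viewer.camera("scene");cv2.imwrite("pics/k_raw.png",c)
# disc in scene
hsv=cv2.cvtColor(c,cv2.COLOR_BGR2HSV);m=cv2.inRange(hsv,(24,110,110),(34,255,255));m[:190]=0;m[290:]=0;m[:,:270]=0;m[:,400:]=0
n,l,s,ce=cv2.connectedComponentsWithStats(m);print([(ce[j].round(1).tolist(),int(s[j,4])) for j in range(1,n) if s[j,4]>8])
for z in (70,75,80): print(z,proj("scene",(469.2,-18.3,z)).round(1))
E
```

```text
t 11.45 p [470.  -19.1  70.1] rpy [-179.98   -0.     97.95] F [ 0.7  0.4 -0.6] gap 59.4 ff 15.0 q [-0.12  0.29  1.87 -0.    0.98 -0.26]
shift [ 0.003 -0.003  0.26 ] turn [-0.0001 -0.     -0.0003]
[([319.5, 221.7], 75), ([330.0, 226.2], 26)]
70 [319.9 223. ]
75 [319.9 221.7]
80 [319.9 220.5]
```

Request:
apply_moves(
  moves=[
    [[0,0,0.06],[0,0,0],0.5],
    [[0,0,0.14],[0,0,0],0.5],
    [[0,0,0.2],[0,0,0],0.5],
    [[0,0,0.24],[0,0,0],0.5],
    [[0,0,0.255],[0,0,0],0.5],
    [[0,0,0.26],[0,0,0],0.5],
    [[0,0,0.261],[0,0,0],0.5],
    [[0,0,0.261],[0,0,0],0.5],
    [[0,0,0.261],[0,0,0],0.3],
    [[0,0,0.261],[0,0,0],0.25],
    [[0,0,0.261],[0,0,0],0.25],
    [[0,0,0.261],[0,0,0],0.25],
  ],
)

```text
clock: 12.5
eef_pos: [469.5, -18.6, 5.5]
eef_rot: [3.141, 0.0, 1.71]
wrist_force: [0.4, -0.5, 0.3]
finger_gap: 70.2
finger_force: 0.0
```

```bash
python3 - <<'E'
from g import *
st();a=go((470,-19,70),98)
b=go((600,15,70),93.7,0,*a);b=go((669,17.6,70),93.7,0,*a);go((669,17.6,.5),93.7,0,*b)
E
```

```text
t 12.5 p [469.5 -18.6   5.5] rpy [1.7997e+02 1.0000e-02 9.8000e+01] F [ 0.4 -0.5  0.3] gap 70.2 ff 0.0 q [-0.12  0.4   1.91  0.    0.83 -0.26]
shift [-0.002  0.002 -0.258] turn [ 0.0002  0.     -0.    ]
shift [0.062 0.534 0.   ] turn [ 0.     -0.      0.0239]
shift [0.034 0.809 0.   ] turn [ 0.     -0.      0.0239]
shift [ 0.    -0.     0.278] turn [0. 0. 0.]
```

Request:
apply_moves(
  moves=[
    [[0,0,-0.06],[0,0,0],0.1],
    [[0,0,-0.15],[0,0,0],0.1],
    [[0,0,-0.24],[0,0,0],0.1],
    [[0,0,-0.258],[0,0,0],0.1],
    [[0,0,-0.258],[0,0,0],0.1],
  ],
)

```text
clock: 12.92
eef_pos: [470.1, -18.7, 70.8]
eef_rot: [3.139, 0.001, 1.71]
wrist_force: [0.1, -0.2, 0.0]
finger_gap: 84.9
finger_force: 0.0
```

```bash
python3 - <<'E'
from g import *
im=viewer.camera("top")
for n in ("red","blue"): find(n,im=im,y=(140,215))
E
```

```text
red disc [669.4  18.2] all [668.9  17.4] yaw -86.9 n 221
blue disc [661.  158.4] all [660.4 158.2] yaw -83.9 n 173
```

Request:
apply_moves(
  moves=[
    [[0.005,0.1,0],[0,0,0.005],0.1],
    [[0.01,0.25,0],[0,0,0.01],0.1],
    [[0.02,0.4,0],[0,0,0.02],0.1],
    [[0.03,0.55,0],[0,0,0.024],0.1],
    [[0.034,0.7,0],[0,0,0.024],0.1],
    [[0.034,0.78,0],[0,0,0.024],0.1],
    [[0.034,0.809,0],[0,0,0.024],0.1],
    [[0.034,0.809,0.1],[0,0,0.024],0.1],
    [[0.034,0.809,0.15],[0,0,0.024],0.1],
    [[0.034,0.809,0.15],[0,0,0.024],0.1],
    [[0.034,0.809,0.15],[0,0,0.024],0.1],
  ],
)

```text
clock: 13.88
eef_pos: [667.5, 17.9, 30.7]
eef_rot: [-3.139, -0.0, 1.635]
wrist_force: [0.3, 0.5, 1.0]
finger_gap: 84.3
finger_force: 0.0
```

```bash
python3 - <<'E'
from g import *
st();go((669,17.6,.3),93.7)
E
```

```text
t 13.88 p [667.5  17.9  30.7] rpy [-1.7983e+02 -2.0000e-02  9.3670e+01] F [0.3 0.5 1. ] gap 84.3 ff 0.0 q [-0.03  0.73  1.29  0.    1.12 -0.09]
shift [-0.002  0.006  0.122] turn [-0.001  -0.0001 -0.0002]
```

Request:
apply_moves(
  moves=[
    [[-0.001,0.003,0.06],[0,0,0],0.1],
    [[-0.001,0.003,0.11],[0,0,0],0.1],
    [[-0.001,0.003,0.124],[0,0,0],0.1],
    [[-0.001,0.003,0.127],[0,0,0],0.1],
    [[-0.001,0.003,0.127],[0,0,0],0.2],
    [[-0.001,0.003,0.127],[0,0,0],0.3],
    [[-0.001,0.003,0.127],[0,0,0],0.4],
    [[-0.001,0.003,0.127],[0,0,0],0.45],
    [[-0.001,0.003,0.127],[0,0,0],0.5],
    [[-0.001,0.003,0.127],[0,0,0],0.5],
    [[-0.001,0.003,0.127],[0,0,0],0.5],
  ],
  squeeze=15,
)

```text
clock: 14.8
eef_pos: [669.5, 17.8, 0.9]
eef_rot: [3.141, 0.0, 1.635]
wrist_force: [0.4, -0.4, 5.0]
finger_gap: 59.7
finger_force: 15.0
```

```bash
python3 - <<'E'
from g import *
st();a=go((669,17.6,75),93.7);a=go((469.5,-18.6,75),98,0,*a);
E
```

```text
t 14.8 p [669.5  17.8   0.9] rpy [179.96   0.    93.68] F [ 0.4 -0.4  5. ] gap 59.7 ff 15.0 q [-0.03  0.77  1.3   0.    1.07 -0.09]
shift [-0.001 -0.002 -0.296] turn [ 0.0002  0.     -0.0001]
shift [-0.093 -0.806 -0.   ] turn [-0.      0.     -0.0239]
```

Request:
apply_moves(
  moves=[
    [[0,0,-0.02],[0,0,0],0.5],
    [[0,0,-0.1],[0,0,0],0.5],
    [[0,0,-0.2],[0,0,0],0.5],
    [[0,0,-0.28],[0,0,0],0.5],
    [[0,0,-0.3],[0,0,0],0.5],
    [[0,0,-0.3],[0,0,0],0.5],
    [[0,0,-0.3],[0,0,0],0.5],
  ],
)

```text
clock: 15.38
eef_pos: [668.8, 17.8, 74.4]
eef_rot: [-3.141, -0.0, 1.635]
wrist_force: [-0.4, 0.6, -0.2]
finger_gap: 59.4
finger_force: 15.0
```

Request:
apply_moves(
  moves=[
    [[-0.01,-0.1,0],[0,0,-0.005],0.5],
    [[-0.03,-0.25,0],[0,0,-0.01],0.5],
    [[-0.05,-0.4,0],[0,0,-0.015],0.5],
    [[-0.065,-0.55,0],[0,0,-0.02],0.5],
    [[-0.08,-0.68,0],[0,0,-0.024],0.5],
    [[-0.09,-0.77,0],[0,0,-0.024],0.5],
    [[-0.093,-0.806,0],[0,0,-0.024],0.5],
    [[-0.093,-0.806,0],[0,0,-0.024],0.5],
    [[-0.093,-0.806,0],[0,0,-0.024],0.5],
    [[-0.093,-0.806,0],[0,0,-0.024],0.5],
    [[-0.093,-0.806,0],[0,0,-0.024],0.5],
  ],
)

```text
clock: 16.3
eef_pos: [470.5, -18.2, 75.1]
eef_rot: [-3.141, -0.0, 1.711]
wrist_force: [-0.1, 0.6, 0.2]
finger_gap: 59.5
finger_force: 15.0
```

```bash
python3 - <<'E'
from g import *
st();go((469.5,-18.6,12.4),98)
c=viewer.camera("scene")
hsv=cv2.cvtColor(c,cv2.COLOR_BGR2HSV);m=cv2.inRange(hsv,(0,130,110),(8,255,255));m[:190]=0;m[290:]=0;m[:,:290]=0;m[:,400:]=0
n,l,s,ce=cv2.connectedComponentsWithStats(m);print([(ce[j].round(1).tolist(),int(s[j,4])) for j in range(1,n) if s[j,4]>8])
for z in (75,82): print(z,proj("scene",(469.5,-18.6,z)).round(1))
E
```

```text
t 16.3 p [470.5 -18.2  75.1] rpy [-1.7999e+02 -1.0000e-02  9.8010e+01] F [-0.1  0.6  0.2] gap 59.5 ff 15.0 q [-0.12  0.28  1.87  0.    0.99 -0.26]
shift [-0.001 -0.004  0.251] turn [-0.0001 -0.      0.0001]
[([319.4, 220.6], 81), ([329.3, 225.3], 22), ([365.2, 231.5], 13)]
75 [319.7 221.7]
82 [319.7 219.9]
```

Request:
apply_moves(
  moves=[
    [[0,-0.001,0.06],[0,0,0],0.5],
    [[0,-0.001,0.14],[0,0,0],0.5],
    [[0,-0.002,0.2],[0,0,0],0.5],
    [[0,-0.002,0.235],[0,0,0],0.5],
    [[0,-0.002,0.245],[0,0,0],0.5],
    [[0,-0.002,0.249],[0,0,0],0.5],
    [[0,-0.002,0.25],[0,0,0],0.5],
    [[0,-0.002,0.25],[0,0,0],0.5],
    [[0,-0.002,0.25],[0,0,0],0.35],
    [[0,-0.002,0.25],[0,0,0],0.27],
    [[0,-0.002,0.25],[0,0,0],0.25],
    [[0,-0.002,0.25],[0,0,0],0.25],
  ],
)

```text
clock: 17.35
eef_pos: [469.2, -18.5, 13.2]
eef_rot: [3.141, 0.0, 1.71]
wrist_force: [0.1, 1.0, 0.2]
finger_gap: 70.4
finger_force: 0.0
```

Request:
apply_moves(
  moves=[
    [[0,0,-0.06],[0,0,0],0.1],
    [[0,0,-0.15],[0,0,0],0.1],
    [[0,0,-0.22],[0,0,0],0.1],
    [[0,0,-0.24],[0,0,0],0.1],
    [[0,0,-0.24],[0,0,0],0.1],
    [[0,0,-0.24],[0,0,0],0.1],
  ],
)

```text
clock: 17.85
eef_pos: [468.9, -18.4, 72.3]
eef_rot: [-3.141, -0.0, 1.71]
wrist_force: [-0.2, 0.8, 0.2]
finger_gap: 84.6
finger_force: 0.0
```

```bash
python3 - <<'E'
from g import *
st()
im=viewer.camera("top");find("blue",im=im,y=(140,215))
a=go((661,157.9,35),94.5);
E
```

```text
t 17.85 p [468.9 -18.4  72.3] rpy [-1.7998e+02 -1.0000e-02  9.7990e+01] F [-0.2  0.8  0.2] gap 84.6 ff 0.0 q [-0.12  0.28  1.88 -0.    0.98 -0.26]
blue disc [661.  158.4] all [660.4 157.8] yaw -84.2 n 175
shift [0.591 0.86  0.147] turn [-0.0004 -0.0001  0.0194]
```

Request:
apply_moves(
  moves=[
    [[0.07,0.1,0],[0,0,0.005],0.1],
    [[0.16,0.23,0],[0,0,0.01],0.1],
    [[0.25,0.36,0],[0,0,0.015],0.1],
    [[0.34,0.49,0],[0,0,0.019],0.1],
    [[0.43,0.62,0],[0,0,0.019],0.1],
    [[0.52,0.75,0],[0,0,0.019],0.1],
    [[0.58,0.84,0],[0,0,0.019],0.1],
    [[0.59,0.86,0.07],[0,0,0.019],0.1],
    [[0.59,0.86,0.147],[0,0,0.019],0.1],
    [[0.59,0.86,0.147],[0,0,0.019],0.1],
    [[0.59,0.86,0.147],[0,0,0.019],0.1],
    [[0.59,0.86,0.147],[0,0,0.019],0.1],
  ],
)

```text
clock: 18.9
eef_pos: [661.6, 157.3, 36.6]
eef_rot: [-3.142, 0.0, 1.65]
wrist_force: [-0.2, 0.4, 0.5]
finger_gap: 84.4
finger_force: 0.0
```

```bash
python3 - <<'E'
from g import *
st();a=go((661,157.9,0.7),94.5);
E
```

```text
t 18.9 p [661.6 157.3  36.6] rpy [-180.      0.     94.56] F [-0.2  0.4  0.5] gap 84.4 ff 0.0 q [ 0.18  0.75  1.25 -0.    1.15  0.1 ]
shift [ 0.003 -0.002  0.143] turn [-0.      0.      0.0003]
```

Request:
apply_moves(
  moves=[
    [[0,0,0.06],[0,0,0],0.1],
    [[0,0,0.11],[0,0,0],0.1],
    [[0,0,0.135],[0,0,0],0.1],
    [[0,0,0.142],[0,0,0],0.1],
    [[0,0,0.143],[0,0,0],0.2],
    [[0,0,0.143],[0,0,0],0.3],
    [[0,0,0.143],[0,0,0],0.4],
    [[0,0,0.143],[0,0,0],0.45],
    [[0,0,0.143],[0,0,0],0.5],
    [[0,0,0.143],[0,0,0],0.5],
    [[0,0,0.143],[0,0,0],0.5],
  ],
  squeeze=15,
)

```text
clock: 19.82
eef_pos: [661.8, 157.6, 1.0]
eef_rot: [3.141, -0.0, 1.651]
wrist_force: [0.0, 0.3, 4.1]
finger_gap: 59.4
finger_force: 15.0
```

Request:
apply_moves(
  moves=[
    [[0,0,-0.02],[0,0,0],0.5],
    [[0,0,-0.1],[0,0,0],0.5],
    [[0,0,-0.2],[0,0,0],0.5],
    [[0,0,-0.28],[0,0,0],0.5],
    [[0,0,-0.32],[0,0,0],0.5],
    [[0,0,-0.32],[0,0,0],0.5],
    [[0,0,-0.32],[0,0,0],0.5],
    [[0,0,-0.32],[0,0,0],0.5],
  ],
)

```text
clock: 20.48
eef_pos: [660.8, 157.4, 78.8]
eef_rot: [-3.139, 0.0, 1.651]
wrist_force: [-0.4, 0.3, -0.7]
finger_gap: 59.3
finger_force: 15.0
```

```bash
python3 - <<'E'
from g import *
st();a=go((469.4,-18.5,80),98)
E
```

```text
t 20.48 p [660.8 157.4  78.8] rpy [-1.7987e+02  1.0000e-02  9.4580e+01] F [-0.4  0.3 -0.7] gap 59.3 ff 15.0 q [ 0.18  0.7   1.22 -0.    1.22  0.1 ]
shift [-0.64  -0.819 -0.003] turn [-0.0007  0.0001 -0.019 ]
```

Request:
apply_moves(
  moves=[
    [[-0.08,-0.1,0],[0,0,-0.005],0.5],
    [[-0.18,-0.23,0],[0,0,-0.01],0.5],
    [[-0.28,-0.36,0],[0,0,-0.015],0.5],
    [[-0.38,-0.49,0],[0,0,-0.019],0.5],
    [[-0.48,-0.61,0],[0,0,-0.019],0.5],
    [[-0.58,-0.74,0],[0,0,-0.019],0.5],
    [[-0.63,-0.81,0],[0,0,-0.019],0.5],
    [[-0.64,-0.82,0],[0,0,-0.019],0.5],
    [[-0.64,-0.82,0],[0,0,-0.019],0.5],
    [[-0.64,-0.82,0],[0,0,-0.019],0.5],
    [[-0.64,-0.82,0],[0,0,-0.019],0.5],
  ],
)

```text
clock: 21.4
eef_pos: [470.5, -17.7, 80.0]
eef_rot: [-3.141, -0.0, 1.711]
wrist_force: [0.5, 0.2, 0.8]
finger_gap: 59.5
finger_force: 15.0
```

```bash
python3 - <<'E'
from g import *
st();a=go((469.4,-18.5,19.7),98)
E
```

```text
t 21.4 p [470.5 -17.7  80. ] rpy [-1.7998e+02 -1.0000e-02  9.8040e+01] F [0.5 0.2 0.8] gap 59.5 ff 15.0 q [-0.12  0.27  1.87  0.    1.   -0.26]
shift [-0.003 -0.005  0.241] turn [-0.0001 -0.0001  0.0002]
```

Request:
apply_moves(
  moves=[
    [[-0.003,-0.004,0.06],[0,0,0],0.5],
    [[-0.003,-0.004,0.14],[0,0,0],0.5],
    [[-0.003,-0.004,0.2],[0,0,0],0.5],
    [[-0.003,-0.004,0.228],[0,0,0],0.5],
    [[-0.003,-0.004,0.238],[0,0,0],0.5],
    [[-0.003,-0.004,0.24],[0,0,0],0.5],
    [[-0.003,-0.004,0.241],[0,0,0],0.5],
    [[-0.003,-0.004,0.241],[0,0,0],0.5],
    [[-0.003,-0.004,0.241],[0,0,0],0.35],
    [[-0.003,-0.004,0.241],[0,0,0],0.27],
    [[-0.003,-0.004,0.241],[0,0,0],0.25],
    [[-0.003,-0.004,0.241],[0,0,0],0.25],
  ],
)

```text
clock: 22.4
eef_pos: [469.2, -19.2, 20.4]
eef_rot: [3.141, 0.0, 1.71]
wrist_force: [0.3, 0.2, 1.1]
finger_gap: 70.2
finger_force: 0.0
```

```bash
python3 - <<'E'
from g import *
st();
c=viewer.camera("scene");crop("scene",275,195,110,90,7,"pics/k.png",c)
E
```

```text
t 22.4 p [469.2 -19.2  20.4] rpy [1.7998e+02 1.0000e-02 9.8000e+01] F [0.3 0.2 1.1] gap 70.2 ff 0.0 q [-0.12  0.37  1.91 -0.    0.86 -0.26]
```

View pics/k.png

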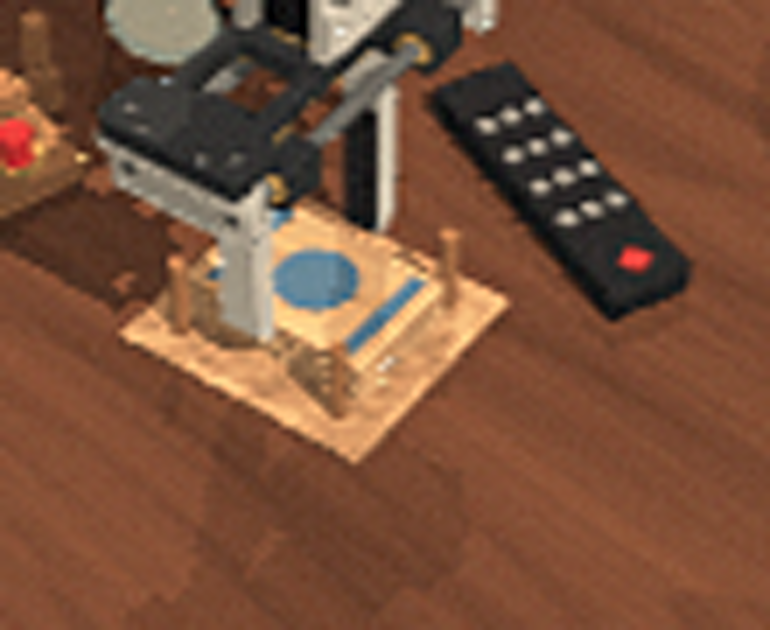

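Three tiles sit in a neat pile between the pegs, with the blue disc on top at (317,278). I'll lower to the bottom tile, squeeze and lift.

Request:
apply_moves(
  moves=[
    [[0,0,0.03],[0,0,0],0.22],
    [[0,0,0.055],[0,0,0],0.22],
    [[0,0,0.06],[0,0,0],0.22],
    [[0,0,0.06],[0,0,0],0.22],
    [[0,0,0.06],[0,0,0],0.3],
    [[0,0,0.06],[0,0,0],0.35],
    [[0,0,0.06],[0,0,0],0.4],
    [[0,0,0.06],[0,0,0],0.5],
    [[0,0,0.06],[0,0,0],0.5],
    [[0,0,0.06],[0,0,0],0.5],
    [[0,0,0.06],[0,0,0],0.5],
  ],
  squeeze=40,
)

```text
clock: 23.37
eef_pos: [469.2, -19.2, 5.3]
eef_rot: [3.141, 0.0, 1.71]
wrist_force: [-0.4, 0.5, 0.8]
finger_gap: 59.7
finger_force: 40.0
```

Request:
apply_moves(
  moves=[
    [[0,0,-0.02],[0,0,0],0.5],
    [[0,0,-0.08],[0,0,0],0.5],
    [[0,0,-0.15],[0,0,0],0.5],
    [[0,0,-0.23],[0,0,0],0.5],
    [[0,0,-0.3],[0,0,0],0.5],
    [[0,0,-0.36],[0,0,0],0.5],
    [[0,0,-0.38],[0,0,0],0.5],
    [[0,0,-0.38],[0,0,0],0.5],
    [[0,0,-0.38],[0,0,0],0.5],
    [[0,0,-0.38],[0,0,0],0.5],
  ],
)

```text
clock: 24.2
eef_pos: [468.5, -19.1, 99.3]
eef_rot: [-3.14, -0.0, 1.71]
wrist_force: [-0.7, -0.3, -0.8]
finger_gap: 59.3
finger_force: 40.0
```

```bash
cat > b.py <<'E'
from g import *
def blue(cam,box):
    c=viewer.camera(cam);h=cv2.cvtColor(c,cv2.COLOR_BGR2HSV);m=cv2.inRange(h,(92,60,60),(122,255,255))
    k=np.zeros_like(m);x0,x1,y0,y1=box;k[y0:y1,x0:x1]=m[y0:y1,x0:x1]
    n,l,s,ce=cv2.connectedComponentsWithStats(k);print(cam,[(ce[j].round(1).tolist(),int(s[j,4]),s[j,:4].tolist()) for j in range(1,n) if s[j,4]>6])
E
python3 - <<'E'
from b import *
st();blue("scene",(270,400,170,290)); p=manip.read_state()["eef_pos"]
for t in (19.5,20.5,23): print(proj("scene",p+[0,0,t]).round(1))
E
```

```text
t 24.2 p [468.5 -19.1  99.3] rpy [-1.7991e+02 -2.0000e-02  9.8000e+01] F [-0.7 -0.3 -0.8] gap 59.3 ff 40.0 q [-0.12  0.24  1.85 -0.    1.05 -0.26]
scene [([320.1, 210.5], 73, [315, 207, 11, 8]), ([330.0, 215.4], 21, [325, 211, 11, 10])]
[319.7 210. ]
[319.7 209.7]
[319.7 209.1]
```

```bash
python3 - <<'E'
from b import *
c0=np.array([482.5,-253.]);yaw=R(-100.2)
for cam in("top","scene"):
    im=viewer.camera(cam);h=cv2.cvtColor(im,cv2.COLOR_BGR2HSV).astype(int)
    # red peg
    def red_model(d):
        pts=[proj(cam,np.append(np.array(W((c0[0]+d[0],c0[1]+d[1],yaw),(-84+8*np.cos(a),8*np.sin(a),0)))[:2],z)) for a in np.linspace(0,6.28,24) for z in ((12,28))]
        hull=cv2.convexHull(np.array(pts,np.float32));M=cv2.moments(hull);return np.array([M['m10'],M['m01']])/M['m00'],M['m00']
    pc=red_model((0,0))[0];x,y=pc.astype(int)
    w=im[y-9:y+10,x-9:x+10].astype(float)
    s=np.clip((w[:,:,2]-1.6*np.maximum(w[:,:,1],w[:,:,0]))/60,0,1)
    n,l,st_,_=cv2.connectedComponentsWithStats((s>0).astype(np.uint8));j=1+np.argmax(st_[1:,4]);s=s*(l==j)
    yy,xx=np.mgrid[y-9:y+10,x-9:x+10];ob=np.array([(s*xx).sum(),(s*yy).sum()])/s.sum()
    r=least_squares(lambda d:red_model(d)[0]-ob,[0,0]);print(cam,"peg area",s.sum().round(1),red_model((0,0))[1].round(1),"case shift",r.x.round(2))
    # mat remnant colours
    for z in(11,18): 
        u,v=proj(cam,(469,-18,z)).astype(int);print("mat px",z,im[v-1:v+2,u-1:u+2].reshape(-1,3).mean(0).round(0),end=' ')
    print()
E
```

```text
Traceback (most recent call last):
AttributeError: 'float' object has no attribute 'round'
```

```bash
cat > peg.py <<'E'
from b import *
c0=np.array([482.5,-253.]);yaw=R(-100.2)
for cam in("top","scene"):
    im=viewer.camera(cam)
    def red_model(d):
        pts=[proj(cam,np.append(np.array(W((c0[0]+d[0],c0[1]+d[1],yaw),(-84+8*np.cos(a),8*np.sin(a),0)))[:2],z)) for a in np.linspace(0,6.28,24) for z in ((12,28))]
        hull=cv2.convexHull(np.array(pts,np.float32));M=cv2.moments(hull);return np.array([M['m10'],M['m01']])/M['m00'],M['m00']
    pc=red_model((0,0))[0];x,y=pc.astype(int)
    w=im[y-9:y+10,x-9:x+10].astype(float)
    s=np.clip((w[:,:,2]-1.6*np.maximum(w[:,:,1],w[:,:,0]))/60,0,1)
    n,l,st_,_=cv2.connectedComponentsWithStats((s>0).astype(np.uint8));j=1+np.argmax(st_[1:,4]);s=s*(l==j)
    yy,xx=np.mgrid[y-9:y+10,x-9:x+10];ob=np.array([(s*xx).sum(),(s*yy).sum()])/s.sum()
    r=least_squares(lambda d:red_model(d)[0]-ob,[0,0],x_scale=10,diff_step=0.1);print(cam,"peg area",s.sum(),red_model((0,0))[1],"obs",ob,"pred",pc,"case shift",r.x.round(2))
    for z in(11,18): 
        u,v=proj(cam,(469,-18,z)).astype(int);print("mat px",z,im[v-1:v+2,u-1:u+2].reshape(-1,3).mean(0).round(0),end=' ')
    print()
E
python3 peg.py
```

```text
top peg area 9.476666666666656 34.98326240316965 obs [385.12838551 234.74674639] pred [393.96576148 237.58327297] case shift [0. 0.]
mat px 11 [117. 181. 188.] mat px 18 [117. 181. 188.] 
scene peg area 33.62 35.48316128225997 obs [276.66607178 214.9499306 ] pred [277.41351159 215.13656367] case shift [0. 0.]
mat px 11 [110. 165. 228.] mat px 18 [108. 162. 226.]
```

```bash
cat > plan.py <<'E'
from b import *
C=np.array([482.4,-254.]);cy=R(-100.2)
def tgt(cx,zfloor,tilt,lat=0):
    """TCP for pile-bottom centre at case x=cx, zfloor above the floor, tilt deg +x low"""
    n=np.array([np.sin(R(tilt)),0,np.cos(R(tilt))])*1.3
    L=(cx+n[0],lat,10+zfloor+n[2]);return np.array(W((C[0],C[1],cy),L))
E
python3 - <<'E'
from plan import *
st()
a=go(tgt(-14,88,0),79.8)
b=go(tgt(-14,60,12),79.8,-12,*a);print(tgt(-14,60,12),b[0].as_matrix().round(2).tolist())
c=go(tgt(-14,13.4,12),79.8,-12,*b);d=go(tgt(-4,13.4,12),79.8,-12,*c);e=go(tgt(-1,0.5,0),79.8,0,*d)
E
```

```text
t 24.4 p [468.8 -19.2  99.6] rpy [-1.7994e+02 -2.0000e-02  9.8000e+01] F [-0.1  0.1 -1.2] gap 59.8 ff 40.0 q [-0.12  0.24  1.85 -0.    1.05 -0.26]
shift [-0.885 -0.059  0.001] turn [-0.0004 -0.      0.1011]
shift [-0.001  0.     0.112] turn [0.     0.0667 0.    ]
[ 484.83132298 -240.48727499   71.27159188] [[0.17, 0.98, 0.04], [0.96, -0.18, 0.2], [0.21, 0.0, -0.98]]
shift [-0.039 -0.     0.182] turn [0. 0. 0.]
shift [-0.039  0.    -0.008] turn [0. 0. 0.]
shift [-0.021 -0.     0.048] turn [ 0.     -0.0667 -0.    ]
```

Request:
apply_moves(
  moves=[
    [[-0.06,-0.004,0],[0,0,0.008],0.5],
    [[-0.16,-0.01,0],[0,0,0.02],0.5],
    [[-0.28,-0.018,0],[0,0,0.035],0.5],
    [[-0.4,-0.026,0],[0,0,0.05],0.5],
    [[-0.52,-0.034,0],[0,0,0.065],0.5],
    [[-0.64,-0.042,0],[0,0,0.08],0.5],
    [[-0.75,-0.05,0],[0,0,0.09],0.5],
    [[-0.83,-0.055,0],[0,0,0.101],0.5],
    [[-0.875,-0.059,0],[0,0,0.101],0.5],
    [[-0.885,-0.059,0],[0,0,0.101],0.5],
    [[-0.885,-0.059,0],[0,0,0.101],0.5],
    [[-0.885,-0.059,0],[0,0,0.101],0.5],
  ],
)

```text
clock: 25.4
eef_pos: [485.2, -239.4, 100.0]
eef_rot: [-3.141, -0.0, 1.394]
wrist_force: [0.7, 0.7, -1.6]
finger_gap: 60.1
finger_force: 40.0
```

Request:
apply_moves(
  moves=[
    [[0,0,0.02],[0,0.015,0],0.5],
    [[0,0,0.05],[0,0.03,0],0.5],
    [[0,0,0.08],[0,0.05,0],0.5],
    [[0,0,0.1],[0,0.06,0],0.5],
    [[0,0,0.112],[0,0.067,0],0.5],
    [[0,0,0.112],[0,0.067,0],0.5],
    [[0,0,0.112],[0,0.067,0],0.5],
    [[0,0,0.112],[0,0.067,0],0.5],
    [[0,0,0.112],[0,0.067,0],0.5],
  ],
)

```text
clock: 26.15
eef_pos: [485.5, -239.9, 72.7]
eef_rot: [3.141, -0.21, 1.394]
wrist_force: [-0.1, 0.7, -1.1]
finger_gap: 59.5
finger_force: 40.0
```

```bash
python3 - <<'E'
from plan import *
st();s=manip.read_state();Rm=Ro.from_euler('xyz',s["eef_rot"])
blue("scene",(215,340,140,240))
print(proj("scene",s["eef_pos"]+Rm.apply([0,0,-19.7])).round(1))
go(tgt(-14,60,12),79.8,-12)
crop("scene",225,145,100,85,7.5,"pics/l.png")
E
```

```text
t 26.15 p [ 485.5 -239.9   72.7] rpy [179.96 -12.01  79.87] F [-0.1  0.7 -1.1] gap 59.5 ff 40.0 q [-0.62  0.47  1.62  0.21  1.15 -0.54]
scene [([262.1, 184.1], 43, [257, 182, 11, 5]), ([267.0, 188.2], 13, [261, 186, 13, 6])]
[262.3 183.9]
shift [-0.003 -0.002  0.005] turn [ 0.0001 -0.0001  0.0004]
```

View pics/l.png

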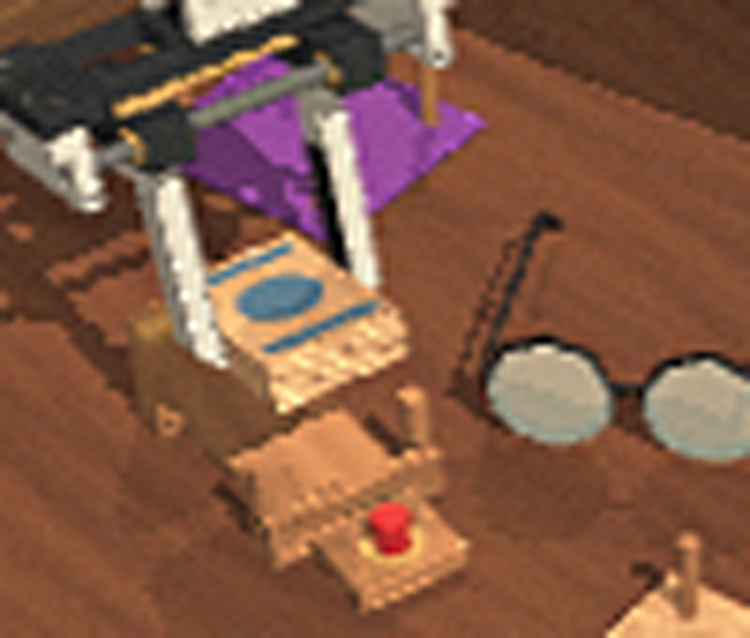

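The whole pile is tilted over the case: blue disc at (280,297), peg at (390,527), lip behind. Going down slowly.

Request:
apply_moves(
  moves=[
    [[-0.01,0,0.04],[0,0,0],0.5],
    [[-0.02,0,0.08],[0,0,0],0.5],
    [[-0.026,0,0.11],[0,0,0],0.5],
    [[-0.029,0,0.13],[0,0,0],0.5],
    [[-0.031,0,0.14],[0,0,0],0.5],
    [[-0.033,0,0.15],[0,0,0],0.5],
    [[-0.034,0,0.16],[0,0,0],0.5],
    [[-0.034,0,0.16],[0,0,0],0.5],
    [[-0.034,0,0.16],[0,0,0],0.5],
  ],
)

```text
clock: 27.0
eef_pos: [485.3, -240.4, 31.4]
eef_rot: [3.141, -0.21, 1.393]
wrist_force: [-0.8, -0.3, -0.1]
finger_gap: 59.6
finger_force: 40.0
```

```bash
python3 - <<'E'
from plan import *
st();print(manip.read_state()["moment"].round(2));go(tgt(-14,13.4,12),79.8,-12)
E
```

```text
t 27.0 p [ 485.3 -240.4   31.4] rpy [179.99 -12.06  79.82] F [-0.8 -0.3 -0.1] gap 59.6 ff 40.0 q [-0.62  0.53  1.65  0.22  1.07 -0.56]
[-0.19 -0.02 -0.03]
shift [-0.006 -0.002  0.026] turn [ 0.     -0.0003  0.0001]
```

Request:
apply_moves(
  moves=[
    [[-0.003,0,0.01],[0,0,0],0.5],
    [[-0.005,0,0.018],[0,0,0],0.5],
    [[-0.006,0,0.024],[0,0,0],0.5],
    [[-0.006,0,0.024],[0,0,0],0.5],
    [[-0.016,0,0.022],[0,0,0],0.5],
    [[-0.026,0,0.02],[0,0,0],0.5],
    [[-0.036,0,0.018],[0,0,0],0.5],
    [[-0.045,0,0.016],[0,0,0],0.5],
    [[-0.045,0,0.016],[0,0,0],0.5],
    [[-0.045,0,0.016],[0,0,0],0.5],
    [[-0.045,0,0.016],[0,0,0],0.5],
  ],
)

```text
clock: 27.92
eef_pos: [483.4, -250.3, 25.0]
eef_rot: [-3.142, -0.211, 1.393]
wrist_force: [-0.1, 0.2, -1.2]
finger_gap: 59.6
finger_force: 40.0
```

```bash
python3 - <<'E'
from plan import *
st();print(manip.read_state()["moment"].round(2));a=go(tgt(-2.5,6,5,.4),79.8,-5);a=go(tgt(-1,.5,0,.4),79.8,0)
E
```

```text
t 27.92 p [ 483.4 -250.3   25. ] rpy [-180.    -12.06   79.81] F [-0.1  0.2 -1.2] gap 59.6 ff 40.0 q [-0.64  0.54  1.64  0.22  1.06 -0.58]
[-0.17 -0.03  0.  ]
shift [-0.012  0.     0.029] turn [-0.     -0.0392  0.0001]
shift [-0.022  0.     0.049] turn [-0.     -0.067   0.0001]
```

Request:
apply_moves(
  moves=[
    [[-0.003,0,0.007],[0,-0.01,0],0.5],
    [[-0.006,0,0.015],[0,-0.02,0],0.5],
    [[-0.009,0,0.022],[0,-0.03,0],0.5],
    [[-0.012,0,0.029],[0,-0.039,0],0.5],
    [[-0.012,0,0.029],[0,-0.039,0],0.5],
    [[-0.012,0,0.029],[0,-0.039,0],0.5],
  ],
)

```text
clock: 28.42
eef_pos: [483.3, -251.3, 17.4]
eef_rot: [-3.142, -0.089, 1.394]
wrist_force: [0.4, -0.2, -1.6]
finger_gap: 60.0
finger_force: 40.0
```

```bash
python3 - <<'E'
from plan import *
st();print(manip.read_state()["moment"].round(2));a=go(tgt(-1,.3,0,.4),79.8,0)
E
```

```text
t 28.42 p [ 483.3 -251.3   17.4] rpy [-180.     -5.09   79.85] F [ 0.4 -0.2 -1.6] gap 60.0 ff 40.0 q [-0.59  0.53  1.67  0.1   0.98 -0.47]
[-0.13 -0.06 -0.  ]
shift [-0.009  0.     0.023] turn [-0.     -0.0283  0.0003]
```

Request:
apply_moves(
  moves=[
    [[-0.003,0,0.007],[0,-0.009,0],0.5],
    [[-0.005,0,0.013],[0,-0.018,0],0.5],
    [[-0.007,0,0.018],[0,-0.024,0],0.5],
    [[-0.009,0,0.022],[0,-0.028,0],0.5],
    [[-0.009,0,0.023],[0,-0.028,0],0.5],
    [[-0.009,0,0.023],[0,-0.028,0],0.5],
    [[-0.009,0,0.023],[0,-0.028,0],0.5],
  ],
)

```text
clock: 29.0
eef_pos: [482.9, -253.5, 11.4]
eef_rot: [3.142, -0.001, 1.393]
wrist_force: [0.5, -0.4, -2.0]
finger_gap: 59.8
finger_force: 40.0
```

```bash
python3 - <<'E'
from plan import *
st();print(manip.read_state()["moment"].round(2))
E
```

```text
t 29.0 p [ 482.9 -253.5   11.4] rpy [ 1.80e+02 -4.00e-02  7.98e+01] F [ 0.5 -0.4 -2. ] gap 59.8 ff 40.0 q [-0.55  0.52  1.7   0.    0.92 -0.37]
[ 0.03 -0.1   0.  ]
```

Request:
apply_moves(
  moves=[
    [[0,0,0],[0,0,0],0.34],
    [[0,0,0],[0,0,0],0.3],
    [[0,0,0],[0,0,0],0.26],
    [[0,0,0],[0,0,0],0.25],
    [[0,0,0],[0,0,0],0.25],
    [[0,0,-0.06],[0,0,0],0.25],
    [[0,0,-0.15],[0,0,0],0.25],
    [[0,0,-0.25],[0,0,0],0.25],
    [[0,0,-0.4],[0,0,0],0.2],
    [[0,0,-0.5],[0,0,0],0.2],
    [[0,0,-0.5],[0,0,0],0.2],
    [[0,0,-0.5],[0,0,0],0.2],
  ],
)

```text
clock: 30.0
eef_pos: [483.3, -253.7, 137.5]
eef_rot: [3.139, 0.001, 1.393]
wrist_force: [-1.0, -0.1, -0.8]
finger_gap: 75.3
finger_force: 0.0
```

```bash
python3 - <<'E'
from plan import *
st();blue("scene",(215,340,140,240))
for x in (-4,0,4): print(x,proj("scene",W((C[0],C[1],cy),(x,0,31))).round(1), proj("scene",W((C[0],C[1],cy),(x,0,45))).round(1))
# next: mallet
g=np.array(P["mal"][:2]);print(ray("top",*((np.array([157,107])+.5)/6.6-.5+[185,180]),83))
r=go((500,-100,170),120); r=go((500,60,170),160,0,*r)
E
```

```text
t 30.0 p [ 483.3 -253.7  137.5] rpy [1.7986e+02 5.0000e-02 7.9820e+01] F [-1.  -0.1 -0.8] gap 75.3 ff 0.0 q [-0.55  0.35  1.61  0.    1.18 -0.37]
scene [([256.2, 192.4], 14, [251, 190, 12, 6]), ([262.3, 198.1], 57, [258, 195, 10, 7]), ([268.1, 203.9], 14, [262, 201, 13, 7])]
-4 [263.3 198. ] [262.9 194.6]
0 [262.7 197.3] [262.2 193.9]
4 [262.  196.7] [261.6 193.2]
[602.08263491 296.97643169  83.        ]
shift [ 0.616 -0.04  -0.136] turn [-0.     -0.     -0.2232]
shift [0.554 0.32  0.   ] turn [-0.      0.     -0.2222]
```

```bash
python3 - <<'E'
from plan import *
r=go((500,-60,170),115); r=go((530,130,170),150,0,*r);r=go((550.4,305.2,120),172.1,0,*r)
E
```

```text
shift [ 0.773 -0.069 -0.136] turn [-0.     -0.     -0.1954]
shift [0.638 0.43  0.   ] turn [ 0.      0.     -0.1944]
shift [0.28  0.648 0.2  ] turn [ 0.      0.     -0.1228]
```

Request:
apply_moves(
  moves=[
    [[0.12,-0.01,-0.03],[0,0,-0.03],0.1],
    [[0.27,-0.03,-0.07],[0,0,-0.07],0.1],
    [[0.42,-0.05,-0.1],[0,0,-0.11],0.1],
    [[0.57,-0.06,-0.136],[0,0,-0.15],0.1],
    [[0.7,-0.069,-0.136],[0,0,-0.19],0.1],
    [[0.773,-0.069,-0.136],[0,0,-0.195],0.1],
    [[0.773,-0.069,-0.136],[0,0,-0.195],0.1],
  ],
)

```text
clock: 30.63
eef_pos: [499.8, -57.2, 169.0]
eef_rot: [-3.14, -0.002, 2.01]
wrist_force: [-0.0, -0.5, -0.0]
finger_gap: 84.7
finger_force: 0.0
```

Request:
apply_moves(
  moves=[
    [[0.1,0.07,0],[0,0,-0.03],0.1],
    [[0.22,0.15,0],[0,0,-0.07],0.1],
    [[0.34,0.23,0],[0,0,-0.11],0.1],
    [[0.46,0.31,0],[0,0,-0.15],0.1],
    [[0.57,0.38,0],[0,0,-0.19],0.1],
    [[0.638,0.43,0],[0,0,-0.194],0.1],
    [[0.638,0.43,0],[0,0,-0.194],0.1],
  ],
)

```text
clock: 31.22
eef_pos: [530.3, 132.1, 168.8]
eef_rot: [-3.14, -0.002, 2.618]
wrist_force: [0.1, -0.2, -0.5]
finger_gap: 84.6
finger_force: 0.0
```

Request:
apply_moves(
  moves=[
    [[0.06,0.13,0],[0,0,-0.03],0.1],
    [[0.12,0.27,0.02],[0,0,-0.07],0.1],
    [[0.18,0.41,0.07],[0,0,-0.1],0.1],
    [[0.24,0.55,0.12],[0,0,-0.123],0.1],
    [[0.28,0.648,0.17],[0,0,-0.123],0.1],
    [[0.28,0.648,0.2],[0,0,-0.123],0.1],
    [[0.28,0.648,0.2],[0,0,-0.123],0.1],
    [[0.28,0.648,0.2],[0,0,-0.123],0.1],
    [[0.28,0.648,0.2],[0,0,-0.123],0.1],
  ],
)

```text
clock: 31.97
eef_pos: [551.8, 303.4, 120.8]
eef_rot: [-3.142, 0.0, 2.999]
wrist_force: [0.6, -0.1, 0.7]
finger_gap: 84.3
finger_force: 0.0
```

```bash
python3 - <<'E'
from plan import *
st();go((550.4,305.2,41),172.1)
# mallet in scene: head top check
im=viewer.camera("scene")
u,v=proj("scene",W(P["mal"],(70,0,83)));print(u,v)
crop("scene",355,275,85,70,8,"pics/m.png",im)
E
```

```text
t 31.97 p [551.8 303.4 120.8] rpy [-1.8000e+02  1.0000e-02  1.7185e+02] F [ 0.6 -0.1  0.7] gap 84.3 ff 0.0 q [ 0.44  0.55  1.37 -0.    1.23 -0.98]
shift [0.006 0.007 0.319] turn [-0.      0.0001 -0.0014]
377.7620526660698 314.14251228567906
```

View pics/m.png

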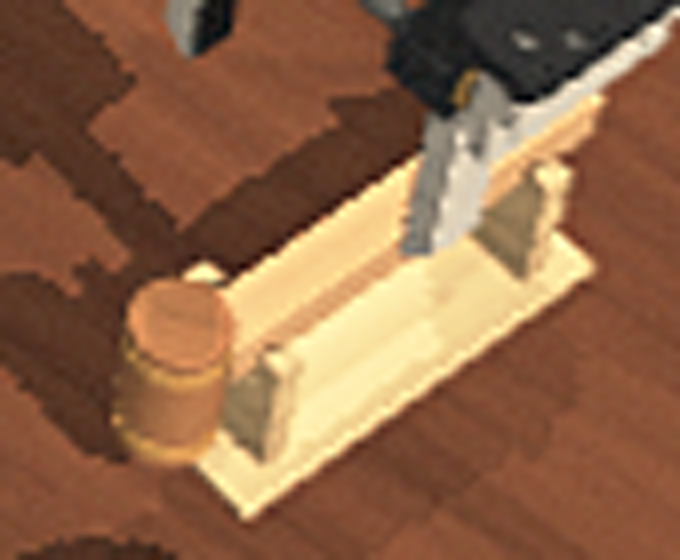

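The mallet head top is at (180,320), as predicted, and the fingers hover between the posts. Going down to grip.

Request:
apply_moves(
  moves=[
    [[0.006,0.006,0.08],[0,0,-0.001],0.1],
    [[0.006,0.006,0.18],[0,0,-0.001],0.1],
    [[0.006,0.006,0.26],[0,0,-0.001],0.1],
    [[0.006,0.006,0.31],[0,0,-0.001],0.1],
    [[0.006,0.006,0.32],[0,0,-0.001],0.1],
    [[0.006,0.006,0.32],[0,0,-0.001],0.1],
    [[0.006,0.006,0.32],[0,0,-0.001],0.1],
  ],
)

```text
clock: 32.6
eef_pos: [550.7, 306.7, 41.8]
eef_rot: [3.141, 0.002, 3.004]
wrist_force: [-0.3, 0.3, 0.4]
finger_gap: 84.3
finger_force: 0.0
```

Request:
apply_moves(
  moves=[
    [[0,0,0],[0,0,0],0.4],
    [[0,0,0],[0,0,0],0.6],
    [[0,0,0],[0,0,0],0.7],
    [[0,0,0],[0,0,0],0.75],
    [[0,0,0],[0,0,0],0.8],
    [[0,0,0],[0,0,0],0.85],
    [[0,0,0],[0,0,0],0.9],
    [[0,0,0],[0,0,0],0.9],
    [[0,0,0],[0,0,0],0.9],
    [[0,0,0],[0,0,0],0.9],
  ],
  squeeze=55,
)

```text
clock: 33.43
eef_pos: [550.0, 306.7, 40.4]
eef_rot: [3.142, -0.0, 3.005]
wrist_force: [0.3, 1.3, 0.2]
finger_gap: 21.4
finger_force: 0.4
```

```bash
python3 - <<'E'
from plan import *
st()
E
```

```text
t 33.43 p [550.  306.7  40.4] rpy [180.    -0.   172.15] F [0.3 1.3 0.2] gap 21.4 ff 0.4 q [ 0.45  0.64  1.42  0.    1.08 -0.98]
```

Request:
apply_moves(
  moves=[
    [[0,0,0],[0,0,0],0.95],
    [[0,0,0],[0,0,0],0.95],
    [[0,0,0],[0,0,0],0.95],
    [[0,0,0],[0,0,0],0.95],
    [[0,0,0],[0,0,0],0.95],
  ],
)

```text
clock: 33.85
eef_pos: [550.0, 306.7, 40.4]
eef_rot: [3.142, 0.0, 3.005]
wrist_force: [0.5, 0.1, -0.9]
finger_gap: 19.5
finger_force: 54.9
```

```bash
python3 - <<'E'
from plan import *
st()
E
```

```text
t 33.85 p [550.  306.7  40.4] rpy [180.     0.   172.16] F [ 0.5  0.1 -0.9] gap 19.5 ff 54.9 q [ 0.45  0.64  1.42  0.    1.08 -0.98]
```

```bash
python3 - <<'E'
from plan import *
pk=np.array([497.5,-171.]);q=pk+52.6*np.array([.7071,.7071]);print(q)
r=go((550,306.7,170),172.15); r=go((545,100,170),110,0,*r);r=go((538,-70,150),55,0,*r);r=go((*q,80),45,0,*r)
E
```

```text
[ 534.69346 -133.80654]
shift [-0.    -0.    -0.518] turn [0. 0. 0.]
shift [-0.093 -0.822 -0.   ] turn [ 0.     -0.      0.3453]
shift [-0.629 -0.259  0.08 ] turn [ 0.     -0.      0.3056]
shift [-0.217  0.136  0.28 ] turn [ 0.     -0.      0.0556]
```

Request:
apply_moves(
  moves=[
    [[0,0,-0.03],[0,0,0],0.95],
    [[0,0,-0.08],[0,0,0],0.95],
    [[0,0,-0.15],[0,0,0],0.95],
    [[0,0,-0.23],[0,0,0],0.95],
    [[0,0,-0.32],[0,0,0],0.95],
    [[0,0,-0.41],[0,0,0],0.95],
    [[0,0,-0.48],[0,0,0],0.95],
    [[0,0,-0.52],[0,0,0],0.95],
    [[0,0,-0.52],[0,0,0],0.95],
    [[0,0,-0.52],[0,0,0],0.95],
  ],
)

```text
clock: 34.68
eef_pos: [549.9, 306.6, 170.5]
eef_rot: [3.141, 0.0, 3.005]
wrist_force: [-0.5, -0.2, -1.7]
finger_gap: 19.6
finger_force: 54.9
```

Request:
apply_moves(
  moves=[
    [[-0.01,-0.06,0],[0,0,0.025],0.95],
    [[-0.02,-0.15,0],[0,0,0.06],0.95],
    [[-0.03,-0.25,0],[0,0,0.1],0.95],
    [[-0.04,-0.35,0],[0,0,0.14],0.95],
    [[-0.05,-0.45,0],[0,0,0.18],0.95],
    [[-0.06,-0.55,0],[0,0,0.22],0.95],
    [[-0.075,-0.65,0],[0,0,0.26],0.95],
    [[-0.085,-0.74,0],[0,0,0.3],0.95],
    [[-0.09,-0.8,0],[0,0,0.33],0.95],
    [[-0.093,-0.822,0],[0,0,0.345],0.95],
    [[-0.093,-0.822,0],[0,0,0.345],0.95],
    [[-0.093,-0.822,0],[0,0,0.345],0.95],
  ],
)

```text
clock: 35.68
eef_pos: [544.6, 99.9, 169.4]
eef_rot: [-3.14, -0.0, 1.922]
wrist_force: [0.8, 0.0, -1.0]
finger_gap: 19.7
finger_force: 54.9
```

Request:
apply_moves(
  moves=[
    [[-0.05,-0.02,0],[0,0,0.025],0.95],
    [[-0.12,-0.05,0],[0,0,0.06],0.95],
    [[-0.2,-0.08,0.01],[0,0,0.1],0.95],
    [[-0.28,-0.11,0.02],[0,0,0.14],0.95],
    [[-0.36,-0.15,0.04],[0,0,0.18],0.95],
    [[-0.44,-0.18,0.06],[0,0,0.22],0.95],
    [[-0.52,-0.21,0.07],[0,0,0.26],0.95],
    [[-0.59,-0.24,0.08],[0,0,0.29],0.95],
    [[-0.629,-0.259,0.08],[0,0,0.305],0.95],
    [[-0.629,-0.259,0.08],[0,0,0.305],0.95],
    [[-0.629,-0.259,0.08],[0,0,0.305],0.95],
  ],
)

```text
clock: 36.6
eef_pos: [538.0, -69.4, 150.0]
eef_rot: [-3.141, 0.0, 0.966]
wrist_force: [-0.9, 0.6, -1.1]
finger_gap: 19.3
finger_force: 54.9
```

```bash
python3 - <<'E'
from plan import *
st();go((534.7,-133.8,76),45)
E
```

```text
t 36.6 p [538.  -69.4 150. ] rpy [-1.7996e+02  1.0000e-02  5.5330e+01] F [-0.9  0.6 -1.1] gap 19.3 ff 54.9 q [-0.2   0.33  1.6   0.    1.21  0.41]
shift [-0.219  0.136  0.296] turn [-0.0002  0.0001  0.0574]
```

Request:
apply_moves(
  moves=[
    [[-0.05,0.03,0.03],[0,0,0.02],0.95],
    [[-0.11,0.07,0.07],[0,0,0.04],0.95],
    [[-0.17,0.11,0.12],[0,0,0.057],0.95],
    [[-0.219,0.136,0.18],[0,0,0.057],0.95],
    [[-0.219,0.136,0.24],[0,0,0.057],0.95],
    [[-0.219,0.136,0.28],[0,0,0.057],0.95],
    [[-0.219,0.136,0.296],[0,0,0.057],0.95],
    [[-0.219,0.136,0.296],[0,0,0.057],0.95],
    [[-0.219,0.136,0.296],[0,0,0.057],0.95],
    [[-0.219,0.136,0.296],[0,0,0.057],0.95],
  ],
)

```text
clock: 37.43
eef_pos: [535.2, -133.9, 77.3]
eef_rot: [3.14, -0.001, 0.785]
wrist_force: [0.8, 0.2, -0.7]
finger_gap: 19.4
finger_force: 54.9
```

```bash
python3 - <<'E'
from plan import *
st()
p=manip.read_state()["eef_pos"];print("face z",p[2]-13.4)
# head seen in scene: is it over the peg? blob of head colour vs prediction of head top centre
h=p[:2]-52.6*np.array([.7071,.7071]);print("head xy",h,"top px",proj("scene",(*h,p[2]+42.6)),"peg px",proj("scene",(497.5,-171,28)))
E
sed -n 1,3p peg.py; python3 peg.py 2>&1 | grep scene
```

```text
t 37.43 p [ 535.2 -133.9   77.3] rpy [ 1.7994e+02 -3.0000e-02  4.4970e+01] F [ 0.8  0.2 -0.7] gap 19.4 ff 54.9 q [-0.31  0.44  1.64  0.    1.06  0.47]
face z 63.86651396424835
head xy [ 498.01745123 -171.08603674] top px [274.52996566 189.75185419] peg px [277.0462838  213.12264352]
from b import *
c0=np.array([482.5,-253.]);yaw=R(-100.2)
for cam in("top","scene"):
```

Request:
apply_moves(
  moves=[
    [[0,0,0.03],[0,0,0],0.95],
    [[0,0,0.09],[0,0,0],0.95],
    [[0,0,0.15],[0,0,0],0.95],
    [[0,0,0.192],[0,0,0],0.95],
    [[0,0,0.194],[0,0,0],0.95],
    [[0,0,0.194],[0,0,0],0.95],
    [[0,0,0.194],[0,0,0],0.95],
  ],
  squeeze=60,
)

```text
clock: 38.07
eef_pos: [534.6, -134.3, 27.7]
eef_rot: [-3.141, 0.0, 0.784]
wrist_force: [0.2, -0.5, -1.2]
finger_gap: 19.5
finger_force: 60.0
```

```bash
python3 - <<'E'
from plan import *
st();print(manip.read_state()["moment"].round(2))
E
```

```text
t 38.07 p [ 534.6 -134.3   27.7] rpy [-1.7998e+02  1.0000e-02  4.4900e+01] F [ 0.2 -0.5 -1.2] gap 19.5 ff 60.0 q [-0.31  0.51  1.67 -0.    0.96  0.47]
[-0.   -0.07  0.03]
```

Request:
apply_moves(
  moves=[
    [[0,0,0.004],[0,0,0],0.95],
    [[0,0,0.008],[0,0,0],0.95],
    [[0,0,0.008],[0,0,0],0.95],
    [[0,0,0.008],[0,0,0],0.95],
  ],
)

```text
clock: 38.4
eef_pos: [535.0, -134.3, 26.6]
eef_rot: [3.141, -0.001, 0.784]
wrist_force: [-0.9, 2.6, 6.1]
finger_gap: 19.6
finger_force: 60.0
```

```bash
python3 - <<'E'
from plan import *
st();print(manip.read_state()["moment"].round(2))
im=viewer.camera("scene")
# column profile through the peg/mallet area: any red visible?
h=cv2.cvtColor(im,cv2.COLOR_BGR2HSV);m=(im[:,:,2].astype(int)>1.6*np.maximum(im[:,:,1],im[:,:,0]).astype(int)+10)
ys,xs=np.nonzero(m[180:245,245:310]);print("red px",len(xs),(xs.mean()+245,ys.mean()+180) if len(xs) else None)
cv2.imwrite("pics/n_unviewed.png",im)
sub=im[195:225:2,262:296:2];print("\n".join(" ".join("%3d/%3d"%(p[2],p[1]) for p in r) for r in sub))
E
```

```text
t 38.4 p [ 535.  -134.3   26.6] rpy [ 1.7995e+02 -3.0000e-02  4.4900e+01] F [-0.9  2.6  6.1] gap 19.6 ff 60.0 q [-0.31  0.51  1.67  0.    0.96  0.47]
[ 0.18  0.51 -0.09]
red px 205 (np.float64(282.18536585365854), np.float64(220.00487804878048))
 44/ 47  36/ 36  37/ 40  35/ 37  29/ 33  30/ 35  30/ 32  32/ 35  36/ 39  30/ 33  40/ 42  37/ 37  42/ 47  38/ 39  33/ 34  20/ 20  57/ 56
235/176 214/162 232/175 198/157 205/151 197/147 154/106 108/ 83 126/ 99 101/ 79 107/ 90  91/ 65 119/ 84  79/ 41 144/148 176/167  46/ 46
 45/ 45  51/ 50  36/ 37  93/ 83 182/133 180/132 169/117  42/ 40  52/ 49  50/ 48  45/ 48 144/101 136/ 75  76/ 44 116/ 92 160/162 183/171
 62/ 61  67/ 68  35/ 39 136/125 117/111 115/113 126/122  71/ 70  70/ 70  68/ 65  46/ 54 146/131 135/134 139/134 139/136 143/138 139/133
 46/ 48  51/ 51  28/ 33 109/ 94  76/ 69  97/ 74  97/ 71  59/ 56  46/ 48  44/ 47  34/ 35 116/ 90  87/ 62  83/ 58  75/ 55  86/ 62 101/ 61
 45/ 45  43/ 39  35/ 36 124/116 101/ 69 140/ 91 147/ 96  51/ 45  42/ 39  44/ 44  42/ 45 130/ 78 140/ 82 133/ 82 109/ 65 111/ 66 109/ 66
 55/ 92 161/123 234/215 223/208  80/ 5
[... 485 characters left out ...]
/ 71 122/ 73 120/ 74
 98/ 65  98/ 64 199/184 219/204  71/ 71 184/134 145/108 148/108 205/190 216/201 147/118 135/ 87 129/ 74 138/ 84 117/ 69 114/ 67 119/ 69
105/ 67 206/130 196/186 214/198  96/ 94 255/207 209/148 184/135 203/189 212/196 208/153 159/102 249/204 131/ 74 138/ 81 131/ 77 129/ 75
113/ 77 160/100 127/105 217/201 103/101 255/199 253/212 216/153 189/179 212/199 195/161 196/125 200/130 137/ 83 140/ 85 138/ 86 137/ 80
 66/ 40  60/ 35  93/ 64 220/206 133/129 249/193 248/204 255/220 162/144 211/197 194/167 161/102 110/ 65 131/ 77 140/ 85 140/ 80 136/ 83
 69/ 45  63/ 38  58/ 25 217/202 157/153 252/206 248/204 255/219 148/118 214/201 154/129 120/ 69 134/ 81 131/ 75 131/ 77 134/ 78 139/ 84
```

Request:
apply_moves(
  moves=[
    [[0,0,0.003],[0,0,0],0.95],
    [[0,0,0.006],[0,0,0],0.95],
    [[0,0,0.006],[0,0,0],0.95],
    [[0,0,0.006],[0,0,0],0.95],
  ],
)

```text
clock: 38.78
eef_pos: [535.5, -134.2, 25.7]
eef_rot: [3.14, -0.001, 0.784]
wrist_force: [-0.1, 5.0, 12.0]
finger_gap: 19.6
finger_force: 60.0
```

```bash
python3 - <<'E'
from plan import *
st();print(manip.read_state()["moment"].round(2))
E
```

```text
t 38.78 p [ 535.5 -134.2   25.7] rpy [ 1.7991e+02 -7.0000e-02  4.4900e+01] F [-0.1  5.  12. ] gap 19.6 ff 60.0 q [-0.31  0.51  1.67  0.    0.96  0.47]
[ 0.39  0.64 -0.09]
```

Request:
apply_moves(
  moves=[
    [[0,0,-0.05],[0,0,0],0.95],
    [[0,0,-0.15],[0,0,0],0.95],
    [[0.05,0,-0.25],[0,0,0],0.95],
    [[0.15,0,-0.3],[0,0,0],0.95],
    [[0.25,0,-0.33],[0,0,0],0.95],
    [[0.35,0,-0.35],[0,0,0],0.95],
    [[0.4,0,-0.35],[0,0,0],0.95],
    [[0.4,0,-0.35],[0,0,0],0.95],
    [[0.4,0,-0.35],[0,0,0],0.95],
  ],
)

```text
clock: 39.53
eef_pos: [605.0, -63.8, 111.3]
eef_rot: [-3.141, 0.001, 0.784]
wrist_force: [-0.1, -0.2, -1.7]
finger_gap: 19.1
finger_force: 60.0
```

```bash
cat > lev.py <<'E'
from plan import *
st()
im=viewer.camera("scene").astype(float)
def hull(zt):
    pts=[proj("scene",(498+8*np.cos(a),-171.5+8*np.sin(a),z)) for a in np.linspace(0,6.28,24) for z in (12,zt)]
    M=cv2.moments(cv2.convexHull(np.array(pts,np.float32)));return round(M['m10']/M['m00'],1),round(M['m01']/M['m00'],1),round(M['m00'],1)
w=im[200:228,262:294];s=np.clip((w[:,:,2]-1.6*np.maximum(w[:,:,1],w[:,:,0]))/60,0,1)
s[(w[:,:,2]<120)]=0
n,l,t,c=cv2.connectedComponentsWithStats((s>.3).astype(np.uint8))
print([(t[j].tolist(),(c[j]+[262,200]).round(1).tolist()) for j in range(1,n) if t[j,4]>3])
for z in (28,22,18,16): print(z,hull(z))
cv2.imwrite("pics/o_unviewed.png",im)
E
python3 lev.py
```

```text
t 39.53 p [605.  -63.8 111.3] rpy [-1.7995e+02  5.0000e-02  4.4940e+01] F [-0.1 -0.2 -1.7] gap 19.1 ff 60.0 q [-0.17  0.51  1.44 -0.    1.19  0.62]
[]
28 (277.0, 215.1, 35.5)
22 (277.1, 215.8, 27.7)
18 (277.1, 216.3, 22.6)
16 (277.2, 216.5, 20.0)[ WARN:0@2.139] global loadsave.cpp:1063 imwrite_ Unsupported depth image for selected encoder is fallbacked to CV_8U.
```

```bash
python3 - <<'E'
from plan import *
for cam in("scene","top"):
    im=viewer.camera(cam).astype(int);u,v=proj(cam,(498,-171.5,20)).astype(int)
    w=im[v-10:v+11,u-11:u+12];m=(w[:,:,2]>2*np.maximum(w[:,:,1],w[:,:,0]))&(w[:,:,2]>50)
    n,l,t,c=cv2.connectedComponentsWithStats(m.astype(np.uint8));print(cam,(u,v),[(t[j].tolist(),(c[j]+[u-11,v-10]).round(1).tolist()) for j in range(1,n) if t[j,4]>2])
    print("\n".join(" ".join("%3d/%3d"%(p[2],p[1]) for p in r[::2]) for r in w[4:17]))
E
```

```text
scene (np.int64(277), np.int64(215)) [([12, 11, 2, 2, 3], [278.7, 216.3])]
144/104 123/ 84 114/ 77 111/ 90 148/138 255/242 163/110 177/115 158/105 141/ 84 133/ 75 115/ 67
109/ 76 139/100 145/106 117/ 95 139/130 206/193 169/114 193/125 179/119 132/ 81 128/ 75 111/ 67
 97/ 64 116/ 81 122/ 81  81/ 62 128/120 217/201 187/131 197/130 121/ 75 126/ 74 128/ 73 133/ 78
103/ 68 104/ 67  97/ 61  81/ 64 221/205 217/202 172/116 183/120 146/ 92 132/ 79 134/ 79 135/ 81
100/ 65 139/103 146/107  93/ 65 216/203 215/198 174/121 189/125 236/154 128/ 77 136/ 83 131/ 77
 93/ 61 153/112 153/113  94/ 66 214/200 212/199 182/144 182/117 205/134 143/ 90 135/ 81 132/ 80
 86/ 53 157/115 151/113  94/ 68 215/199 213/199 203/110 241/182 199/128 205/133 127/ 74 135/ 80
 96/ 62 146/107 150/110 123/ 88 207/195 213/201 225/105 252/189 217/143 228/149 153/ 94 129/ 75
 61/ 40 185/134 146/107 121/ 89 196/184 210/197 202/118 246/181 222/146 224/148 244/199 134/ 76
 50/ 31 255/230 137/100 185/134 197/187 209/195 184/141 251/198 223/147 224/147 208/136 134/ 81
 34/ 24 255/222 171/125 187/135 192/183 210/196 209/175 232/164 2
[... 842 characters left out ...]
/200 199/131 177/116 148/ 97
111/108 112/107 145/119 255/223 255/212 255/ 81 255/ 77 255/143 255/228 239/164 176/115 151/100
113/110 111/108 146/120 255/227 255/213 255/ 80 255/ 77 255/133 255/235 252/192 174/115 162/107
113/109 110/105 142/119 255/222 255/237 255/ 82 255/ 76 255/137 255/235 253/194 223/146 178/116
113/108 109/105 132/115 254/217 255/245 255/ 90 255/ 86 252/180 255/225 251/188 246/174 194/128
114/108 111/107 131/115 254/211 255/245 255/218 255/217 255/234 253/204 248/179 246/175 245/174
113/109 111/108 127/114 254/211 255/229 255/245 255/248 255/233 251/188 248/182 242/169 253/201
116/111 112/108 122/112 254/210 254/202 254/222 255/228 251/195 248/178 249/182 233/157 254/201
```

Request:
apply_moves(
  moves=[
    [[0.05,-0.05,0],[0,0,0],0.95],
    [[0.12,-0.12,0],[0,0,0],0.95],
    [[0.18,-0.18,0],[0,0,0],0.95],
    [[0.22,-0.26,-0.05],[0,0,0],0.95],
    [[0.2,-0.35,-0.1],[0,0,0],0.95],
    [[0.2,-0.45,-0.15],[0,0,0],0.95],
    [[0.2,-0.5,-0.2],[0,0,0],0.95],
    [[0.2,-0.5,-0.2],[0,0,0],0.95],
    [[0.2,-0.5,-0.2],[0,0,0],0.95],
  ],
)

```text
clock: 40.43
eef_pos: [552.8, 59.6, 162.4]
eef_rot: [3.141, -0.001, 0.784]
wrist_force: [0.4, 0.3, -2.1]
finger_gap: 19.3
finger_force: 60.0
```

```bash
sed -i 's/<120/<60/;/imwrite/d' lev.py; python3 lev.py; python3 - <<'E'
from plan import *
im=viewer.camera("scene").astype(int)
w=im[208:224,268:288];print("\n".join(" ".join("%3d/%3d"%(p[2],p[1]) for p in r[::1]) for r in w))
E
```

```text
t 40.43 p [552.8  59.6 162.4] rpy [ 1.7994e+02 -5.0000e-02  4.4900e+01] F [ 0.4  0.3 -2.1] gap 19.3 ff 60.0 q [ 0.04  0.35  1.55 -0.    1.24  0.83]
[([13, 15, 5, 4, 18], [276.8, 216.5])]
28 (277.0, 215.1, 35.5)
22 (277.1, 215.8, 27.7)
18 (277.1, 216.3, 22.6)
16 (277.2, 216.5, 20.0)
145/110 134/ 98 140/107 131/ 98 121/ 86 113/ 77 137/ 90 153/103 128/ 83 111/ 74 105/ 70 105/ 72 105/ 70  98/ 62 111/ 82 119/ 90 123/ 83 127/ 80 122/ 72 124/ 72
136/102 112/ 83 122/ 84 116/ 77 112/ 73 140/ 92 119/ 80 103/ 68 100/ 65 105/ 72 103/ 70 102/ 66 103/ 68  99/ 65  98/ 65 103/ 66 128/ 73 135/ 77 135/ 78 132/ 81
126/ 94 114/ 75 141/ 89 139/ 92 115/ 76 101/ 69  98/ 63 106/ 71 104/ 67 102/ 67 104/ 65 121/ 84 105/ 69 104/ 68 108/ 72  96/ 61 127/ 77 139/ 80 139/ 77 124/ 75
138/ 89 139/ 90 115/ 78 100/ 66  97/ 64 101/ 68 105/ 72  91/ 62 105/ 72 111/ 73 113/ 74 112/ 76 109/ 72 104/ 71  72/ 43  62/ 38  75/ 44  81/ 50  81/ 50  86/ 50
109/ 71  97/ 62 100/ 66 106/ 73 106/ 70  95/ 61 103/ 71 115/ 74 111/ 73 114/ 75 112/ 74 110/ 73 112/ 73 139/ 95  98/ 64  80/ 48  85/ 53  81/ 48  81/ 47  87/ 53
100/ 67 105/ 70 1
[... 1042 characters left out ...]
/109 151/100 139/ 91 125/ 84 113/ 76 118/ 79 121/ 81 101/ 63
101/ 66 107/ 71 132/ 85 132/ 89 131/ 87 132/ 88 136/ 89 152/106 154/107 159/113 148/101 150/ 99 141/ 91 119/ 79 111/ 74 116/ 78 122/ 83 120/ 77 103/ 65  85/ 51
 82/ 50 101/ 66 107/ 72 139/ 90 145/ 98 147/ 98 147/ 93 144/ 94 143/ 92 141/ 92 132/ 88 119/ 79 116/ 78 115/ 78 118/ 75 125/ 83 107/ 69  73/ 47  66/ 40  81/ 48
 68/ 43  84/ 54 108/ 74 120/ 78 147/ 94 150/ 97 150/ 97 146/ 94 124/ 83 220/146 152/ 99 112/ 76 118/ 76 136/ 92 110/ 69  77/ 46  71/ 45  65/ 40  61/ 35  80/ 48
 64/ 38  67/ 40  87/ 59 113/ 77 124/ 82 143/ 93 133/ 87 115/ 74 106/ 71 196/127 153/103 129/ 87 107/ 69  79/ 47  67/ 41  73/ 44  72/ 40  73/ 40  88/ 56  87/ 54
```

The peg blob centroid (276.8,216.5) and area match the fully-down model. Returning the mallet.

```bash
python3 - <<'E'
from plan import *
r=go((548,180,170),110); r=go((550,306.7,120),172.15,0,*r)
E
```

```text
shift [ 0.327 -0.356 -0.036] turn [-3.00e-04  1.00e-04 -3.62e-01]
shift [0.474 0.181 0.2  ] turn [ 0.      0.     -0.3453]
```

Request:
apply_moves(
  moves=[
    [[0.02,-0.02,0],[0,0,-0.025],0.95],
    [[0.05,-0.06,-0.01],[0,0,-0.06],0.95],
    [[0.09,-0.1,-0.02],[0,0,-0.1],0.95],
    [[0.13,-0.14,-0.03],[0,0,-0.14],0.95],
    [[0.17,-0.18,-0.036],[0,0,-0.18],0.95],
    [[0.21,-0.23,-0.036],[0,0,-0.22],0.95],
    [[0.25,-0.27,-0.036],[0,0,-0.26],0.95],
    [[0.29,-0.31,-0.036],[0,0,-0.3],0.95],
    [[0.31,-0.34,-0.036],[0,0,-0.335],0.95],
    [[0.327,-0.356,-0.036],[0,0,-0.362],0.95],
    [[0.327,-0.356,-0.036],[0,0,-0.362],0.95],
    [[0.327,-0.356,-0.036],[0,0,-0.362],0.95],
  ],
)

```text
clock: 41.53
eef_pos: [548.0, 180.2, 169.9]
eef_rot: [-3.14, -0.0, 1.918]
wrist_force: [-1.3, 1.3, -0.0]
finger_gap: 19.6
finger_force: 60.0
```

Request:
apply_moves(
  moves=[
    [[0.03,0.01,0],[0,0,-0.025],0.95],
    [[0.08,0.03,0],[0,0,-0.06],0.95],
    [[0.13,0.05,0],[0,0,-0.1],0.95],
    [[0.18,0.07,0.01],[0,0,-0.14],0.95],
    [[0.23,0.09,0.03],[0,0,-0.18],0.95],
    [[0.28,0.11,0.06],[0,0,-0.22],0.95],
    [[0.34,0.13,0.1],[0,0,-0.26],0.95],
    [[0.4,0.155,0.14],[0,0,-0.3],0.95],
    [[0.45,0.17,0.18],[0,0,-0.33],0.95],
    [[0.474,0.181,0.2],[0,0,-0.345],0.95],
    [[0.474,0.181,0.2],[0,0,-0.345],0.95],
    [[0.474,0.181,0.2],[0,0,-0.345],0.95],
  ],
)

```text
clock: 42.53
eef_pos: [549.9, 306.9, 120.4]
eef_rot: [-3.141, -0.001, 3.0]
wrist_force: [0.7, 0.2, -1.1]
finger_gap: 19.7
finger_force: 60.0
```

Request:
apply_moves(
  moves=[
    [[0,0,0],[0,0,0],0.95],
    [[0,0,0],[0,0,0],0.95],
    [[0,0,0],[0,0,0],0.95],
  ],
)

```text
clock: 42.78
eef_pos: [550.0, 307.1, 121.4]
eef_rot: [3.141, 0.001, 3.003]
wrist_force: [-0.3, 0.1, -0.9]
finger_gap: 19.3
finger_force: 60.0
```

```bash
python3 - <<'E'
from plan import *
st();go((550,306.7,44),172.15)
E
```

```text
t 42.78 p [550.  307.1 121.4] rpy [1.7998e+02 4.0000e-02 1.7203e+02] F [-0.3  0.1 -0.9] gap 19.3 ff 60.0 q [ 0.45  0.55  1.36 -0.    1.23 -0.98]
shift [ 0.    -0.002  0.31 ] turn [ 0.0001  0.0002 -0.0007]
```

Request:
apply_moves(
  moves=[
    [[0,0,0.05],[0,0,0],0.95],
    [[0,0,0.12],[0,0,0],0.95],
    [[0,0,0.19],[0,0,-0.001],0.95],
    [[0,0,0.24],[0,0,-0.001],0.95],
    [[0,0,0.27],[0,0,-0.001],0.95],
    [[0,0,0.29],[0,0,-0.001],0.95],
    [[0,0,0.3],[0,0,-0.001],0.95],
    [[0,0,0.308],[0,0,-0.001],0.95],
    [[0,0,0.308],[0,0,-0.001],0.95],
    [[0,0,0.308],[0,0,-0.001],0.95],
  ],
)

```text
clock: 43.62
eef_pos: [550.0, 307.8, 44.5]
eef_rot: [3.141, 0.001, 3.008]
wrist_force: [-0.4, -0.6, -1.2]
finger_gap: 19.2
finger_force: 60.0
```

```bash
python3 - <<'E'
from plan import *
st();print(manip.read_state()["moment"].round(2))
E
```

```text
t 43.62 p [550.  307.8  44.5] rpy [1.7997e+02 5.0000e-02 1.7233e+02] F [-0.4 -0.6 -1.2] gap 19.2 ff 60.0 q [ 0.45  0.63  1.42  0.    1.09 -0.98]
[ 0.02 -0.13 -0.03]
```

Request:
apply_moves(
  moves=[
    [[0,-0.004,0.005],[0,0,0],0.95],
    [[0,-0.004,0.01],[0,0,0],0.95],
    [[0,-0.004,0.014],[0,0,0],0.95],
    [[0,-0.004,0.014],[0,0,0],0.95],
    [[0,-0.004,0.014],[0,0,0],0.95],
  ],
)

```text
clock: 44.03
eef_pos: [550.3, 307.1, 41.5]
eef_rot: [3.14, 0.002, 3.008]
wrist_force: [2.6, 1.5, 5.0]
finger_gap: 19.5
finger_force: 60.0
```

```bash
python3 - <<'E'
from plan import *
st();print(manip.read_state()["moment"].round(2))
E
```

```text
t 44.03 p [550.3 307.1  41.5] rpy [1.7991e+02 1.1000e-01 1.7232e+02] F [2.6 1.5 5. ] gap 19.5 ff 60.0 q [ 0.45  0.64  1.42  0.    1.08 -0.99]
[ 0.39 -0.09 -0.19]
```

Request:
apply_moves(
  moves=[
    [[0,0,0],[0,0,0],0.78],
    [[0,0,0],[0,0,0],0.72],
    [[0,0,0],[0,0,0],0.6],
    [[0,0,0],[0,0,0],0.5],
    [[0,0,0],[0,0,0],0.4],
    [[0,0,0],[0,0,0],0.3],
    [[0,0,0],[0,0,0],0.3],
    [[0,0,0],[0,0,0],0.3],
    [[0,0,0],[0,0,0],0.3],
  ],
)

```text
clock: 44.78
eef_pos: [549.5, 306.7, 40.4]
eef_rot: [-3.142, -0.0, 3.008]
wrist_force: [0.3, 0.1, 0.6]
finger_gap: 65.2
finger_force: 0.0
```

Request:
apply_moves(
  moves=[
    [[0,0,-0.06],[0,0,0],0.3],
    [[0,0,-0.15],[0,0,0],0.3],
    [[0,0,-0.3],[0,0,0],0.3],
    [[0,0,-0.45],[0,0,0],0.3],
    [[0.1,0,-0.5],[0,0,0],0.3],
    [[0.25,0,-0.5],[0,0,0],0.3],
    [[0.4,0,-0.5],[0,0,0],0.3],
    [[0.5,0,-0.5],[0,0,0],0.3],
    [[0.5,0,-0.5],[0,0,0],0.3],
    [[0.5,0,-0.5],[0,0,0],0.3],
  ],
)

```text
clock: 45.62
eef_pos: [425.1, 323.7, 166.0]
eef_rot: [3.141, 0.001, 3.009]
wrist_force: [0.4, 0.1, 0.9]
finger_gap: 65.8
finger_force: 0.0
```

```bash
python3 - <<'E'
from plan import *
st();blue("scene",(215,340,140,240))
# compare mallet area with the first picture
a=cv2.imread("pics/scene0.png");b=cv2.resize(viewer.camera("scene"),(800,600),interpolation=cv2.INTER_CUBIC)
r=(slice(340,430),slice(450,545));A,B=a[r],b[r]
s,_=cv2.phaseCorrelate(np.float32(cv2.cvtColor(A,6)),np.float32(cv2.cvtColor(B,6)));print("shift px",s)
d=cv2.absdiff(A,B).max(2);print("changed px",(d>40).sum(), d.size)
p=lambda L:proj("scene",W(P["mal"],L))
h=lambda im:(lambda q:q)(im)
for L in [(70,0,83),(-100,0,65)]: print(L,p(L))
for nm,im in(("old",a),("new",b)):
    for L in [(70,0,83),(-95,0,65),(0,0,65),(40,0,65)]:
        u,v=(p(L)*1.25).astype(int);print(nm,L,im[v-1:v+2,u-1:u+2].reshape(-1,3).mean(0).round())
E
python3 lev.py
```

```text
t 45.62 p [425.1 323.7 166. ] rpy [1.7996e+02 5.0000e-02 1.7242e+02] F [0.4 0.1 0.9] gap 65.8 ff 0.0 q [ 0.58  0.3   1.61 -0.    1.23 -0.86]
scene [([256.5, 192.3], 13, [251, 190, 12, 6]), ([262.3, 198.1], 57, [258, 195, 10, 7]), ([268.1, 203.9], 14, [262, 201, 13, 7])]
shift px (-0.12309540849611977, -0.28711533559727087)
changed px 208 8550
(70, 0, 83) [377.76205267 314.14251229]
(-100, 0, 65) [427.09217573 283.1024053 ]
old (70, 0, 83) [ 71. 112. 171.]
old (-95, 0, 65) [130. 193. 238.]
old (0, 0, 65) [116. 172. 227.]
old (40, 0, 65) [117. 173. 228.]
new (70, 0, 83) [ 83. 130. 198.]
new (-95, 0, 65) [136. 202. 242.]
new (0, 0, 65) [133. 198. 245.]
new (40, 0, 65) [136. 200. 246.]
t 45.72 p [426.4 323.4 165.6] rpy [1.7998e+02 3.0000e-02 1.7233e+02] F [ 1.  -0.4 -0. ] gap 65.7 ff 0.0 q [ 0.58  0.3   1.61 -0.    1.23 -0.86]
[([12, 15, 6, 4, 18], [276.7, 216.6])]
28 (277.0, 215.1, 35.5)
22 (277.1, 215.8, 27.7)
18 (277.1, 216.3, 22.6)
16 (277.2, 216.5, 20.0)
```

```bash
python3 - <<'E'
from plan import *
r=find("blue",z=31,x=(400,460),y=(215,275))
if r:
    d=r[0]-np.array([481.5,-253.3]);c,s=np.cos(cy),np.sin(cy);L=[c*d[0]+s*d[1],-s*d[0]+c*d[1]];print("in case (top-cam fit)",np.round(L,1),r[1])
    if abs(L[0])<6 and abs(L[1])<4: print(manip.sign_off())
E
```

```text
blue disc [ 482.9 -252.4] all [ 482.9 -252.1] yaw -101.3 n 180
in case (top-cam fit) [-1.2  1.2] -101.32912826955541
the job is handed in; nothing more can be done
None
```

I handed the job in with every step done: all three tiles that were out lie flat in the case, the lock peg reads fully down in the camera, and the mallet is back in its cradle. I don't have the judge's result, only my own camera and force checks. After the first hit I pressed the mallet 2–3 mm further onto the peg (up to about 12 N) to confirm it was at its stop.

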